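Put the gilder's brushes and burnisher away

TASK

Clear up the gilder's tools: first take the brush with the fat round head from the slanting rest and stand it, bristles up, in the square cup, then stand the brush with the slim pointed head, bristles up, in the round cup, foot right down on the floor of each cup. Finally take the burnisher from its low cradle and push it down, centred, into the two-forked spring clip until it sits fully home and both sprung jaws have snapped back over it. Leave the plain stick in the rest, and do not disturb the jar, the bowl or the paperweight.

Things in the scene. Friction and masses are not known exactly. Their poses are not given: they have to be found in the camera images.
- rest: Fixed slanting wooden rest, base 130 x 220 mm. Origin: centre of underside. Three channels 70 mm apart along y hold brushes and stick in any order, leaning 40 deg from vertical towards +x (away from the robot). Tool feet at x -30, z 25 mm. Channels (20 mm wide) support only the lowest 70 mm of a tool, above that it is free all round; the board's upper edge is at x 28, z 76 mm.
- mop_brush: Loose brush, 165 mm long, 50 g: dark wooden handle 16 mm in diameter from the foot up to 118 mm, short brass ferrule, then a fat blunt grey bristle head 26 mm in diameter from 130 to 165 mm. Origin: centre of the foot (handle end); z runs along the brush to the bristles. Goes into the square cup.
- pointed_brush: Loose brush, 198 mm long, 50 g, dark wooden handle 16 mm in diameter from the foot up to 132 mm, brass ferrule 14 mm in diameter up to 150 mm, then grey bristles tapering to a point. Origin: centre of the foot; z runs along the brush to the bristles. Goes into the round cup.
- stick: Loose plain dark wooden stick, 16 mm in diameter, 170 mm long, 50 g, in the rest's remaining channel; it stays there. Origin: centre of the foot, z along the stick.
- square_cup: Fixed square wooden cup, 38 mm across outside, 28 mm inside, rim 60 mm above the table, on a 75 mm square foot plate 6 mm thick. Origin: centre of its underside.
- square_cup_floor (a point): Centre of the square cup's inner floor, 6 mm above the table (54 mm below the rim).
- round_cup: Fixed round wooden cup, 38 mm in diameter outside, 30 mm inside, rim 60 mm above the table, on a round foot plate 75 mm in diameter and 6 mm thick. Origin: centre of its underside.
- round_cup_floor (a point): Centre of the round cup's inner floor, 6 mm above the table (54 mm below the rim).
- clip: Fixed two-forked steel spring clip, base 136 x 80 x 10 mm. Origin: centre of underside below the slot; x runs along the slot, z up. Forks 14 mm thick at x -47 and +47 mm, 80 mm of free room between them for the fingers. Slot 18 mm wide, bottom at z 48 mm; plain prong on the -y side and jaw post (y 29 to 36 mm) on the +y side, both 87 mm high.
- clip_seat (a point): Where the middle of the burnisher's axis lies when fully home in the clip: 55 mm above the table, midway between the forks. Axes as the clip's.
- jaw_a (a joint): Hinge of the sprung jaw at the clip's x -47 mm, rad: 0 closed, about 0.35 while a rod passes. Its 12 mm roller (centre at clip y 8, z 67 mm) reaches over the slot from the +y side; the rod, pushed straight down the middle of the slot, drives it down and aside (about 10 N for both jaws) and it springs back above the rod.
- jaw_b (a joint): The same for the jaw at the clip's x = +47 mm.
- cradle: Fixed low wooden cradle, base 130 x 50 x 4 mm, with two notched blocks 12 mm thick, 40 mm wide and 33 mm high at its x -55 and +55 mm. Origin: centre of its underside, x along the burnisher. Free room of 98 mm between the blocks.
- burnisher: Loose straight burnisher, 170 mm long, 60 g, 14 mm in diameter over nearly all its length: pale wooden handle from x -85 to +45 mm, brass collar to +65 mm, tapered amber stone tip to +85 mm. Origin: on its axis at mid-length, x towards the stone. Lies level in the cradle, axis 32 mm above the table. It may lie either way round in the clip.
- glue_jar: Loose jar with a white lid, 60 mm in diameter, 75 mm high, not to be disturbed. Origin: centre of its underside.
- bowl: Loose white bowl, 90 mm in diameter, 40 mm high, not to be disturbed. Origin: centre of its underside.
- paperweight: Loose marble bar, 100 x 35 x 28 mm, not to be disturbed. Origin: centre of its underside.
Not all that is in view belongs to the job. What is shaped like the clip but blue or green is not meant.

How it is judged:
By the outcome, as a careful person would: the job done as asked, in the order asked, and still so for the second after the job is handed in, with the robot touching nothing.
It also fails if it takes over 72 s, if anything falls off the work surface, if the arm or the gripper's body presses on something with over 40 N, if the wrist force passes 120 N, or if a joint passes its speed limit or range.

ROBOT

A 6-joint arm with a two-finger parallel gripper is mounted at the origin on the work surface. World frame = base frame: x ahead of the robot, y to its left, z up, the work surface at z = 0. Lengths are in mm, angles in rad, forces in N, time in s.
With the tool pointing down it reaches from about 275 to 750 mm from the base axis. Payload 10.2 kg.
Tool frame: the origin (TCP) lies midway between the tips of the shut fingers; the grasp point (between the pads) lies 19 mm behind it; z points along the fingers, y is the line along which they close (so a half turn about z gives the same grasp; the last joint's range is limited). The gripper opens to 85 mm and grips with 20 to 120 N. Pads are 22 mm wide; open, the fingers measure 114 mm over their backs; the gripper's body (76 mm by 85 mm) begins 54 mm behind the grasp point. The pads swing forward as they close: fully open they stand 13 mm farther back than shut.
Start: joints at [-1.388, 0.313, 1.498, -0, 1.331, -0.223], TCP at [207.234, -482.375, 231.294] pointing down, gripper open.
Joint ranges: [-2.94, 2.94], [-0.97, 2.17], [0.19, 2.56], [-1.23, 4.37], [0.02, 3.11], [-2.88, 2.88]. Speed limits (rad/s): [2.39, 2.39, 3.01, 3.14, 3.14, 3.14].

INTERFACE

Orientations are given as a unit quaternion [w, x, y, z].
In Python, from rig import ctrl gives the robot as it stands.
- The arm moves only by the tool arm_command, never from a script. Its argument "increments" is a list of rows, each an object with "dr": the turn, a rotation vector about the tool's x, y, z in units of pi/4 rad (1.0 is pi/4 rad), a list of three; "offset": the shift along the tool's x, y, z in units of 120 mm (1.0 is 120 mm), a list of three; "hand": the opening, from -1 (shut) to 1 (fully open). A call has 1 to 8 rows; each row shifts and turns the commanded pose from where the row before left it, along the tool's axes as they then stand; what a row does not reach is not made up. A row lasts 1/10 s, in which the tool goes at most 50 mm and 8.59 degrees, less where a joint would pass 70% of its speed; a pose out of reach is approached as far as the arm can. A call with a number of a shift or a turn outside -1 to 1 is refused whole. A call with a gripper value outside its range is refused whole. The fingers move at their own pace and stop on an object; "grip_force" is the grip in N (left out, the last holds). Time passes only in rows, so rows that do not move let the fingers close. It gives the time, the measured TCP pose, the force, the opening and the grip force at its end, in the units of the state.
- ctrl.sense(): the state, without advancing time (a new reading comes with each control period).
- ctrl.capture(name): name is "scene" or "top" or "wrist"; returns the picture (480x640x3 uint8, red, green, blue); there is no depth.
- ctrl.camera_info(name): a dict with "K" (3x3 intrinsics, pixels), "R" (3x3) and "t" (3): a world point X has camera coordinates R X + t. Camera axes: x right, y down, z forward; pixel columns grow to the right and rows downward; lengths in mm; the calibration is good to about 2 mm. A picture is of the moment at which its call begins: read the wrist's pose just before it. camera_info takes no time and is no camera call; for the wrist camera it gives the pose at the moment of the call.
- ctrl.finish_job(): hands the job in; it is judged then, once.
The state is a dict: "time_s": time; "joints": joint angles; "dq": joint speeds; "tau": joint torques, N m; "eef_pos": TCP position; "ee_rot": TCP orientation; "force": force on the tool from outside, world axes, zero at the start; "wrist_torque": the same for the moment, N m; "grip_width": opening from 0.0 (shut) to 1.0 (fully open); "grip_force": force on a finger pad.
Only numpy, scipy, OpenCV 4.12 (cv2) and the standard library are available. Lean on these libraries where they do the work, as an engineer would, in place of code of your own. Each camera call takes 0.05 s, during which the arm holds its last target. There are 200 camera calls.

## Working session

There is one attempt and no reset: what is moved stays moved. The work goes in short steps, Python scripts to look and compute and a tool call to move; the robot and the scene stay as the last step left them, time stands still between calls to the robot, and variables do not carry over. Pictures are saved under pics/ and viewed, at most 10 in all, crops included, and the job is handed in when it is done.

Besides the shell and the picture viewer there is one more tool, called after "Call:" in YAML: its name, and indented under it one key for each argument. arm_command: Moves the arm, as the interface text tells. Shifts and turns lie within -1 to 1; 1 stands for 120 mm of shift or pi/4 rad of turn. Its arguments: {"type":"object","properties":{"increments":{"type":"array"},"grip_force":{"type":"number"}},"required":["increments"]}

```bash
mkdir -p pics; ls
python3 - <<'E'
from rig import ctrl
import cv2,numpy as np
for n in("scene","top"):
    im=ctrl.capture(n); cv2.imwrite(f"pics/{n}0.png",im[:,:,::-1])
    c=ctrl.camera_info(n); print(n,np.round(c["K"],1).tolist(),np.round(c["R"],4).tolist(),np.round(c["t"],1).tolist())
print(ctrl.sense())
E
```

```text
pics
scene [[618.8, 0.0, 322.2], [0.0, 618.8, 243.9], [0.0, 0.0, 1.0]] [[-0.4072, 0.9133, 0.0106], [0.7062, 0.3222, -0.6304], [-0.5792, -0.2492, -0.7762]] [226.9, -278.6, 1800.8]
top [[439.9, 0.0, 320.5], [0.0, 439.9, 242.3], [0.0, 0.0, 1.0]] [[-0.0072, -1.0, -0.006], [-0.9899, 0.0079, -0.1418], [0.1419, 0.0049, -0.9899]] [-19.3, 482.2, 1053.6]
{'time_s': 0.1, 'joints': array([-1.38839466e+00,  3.13371927e-01,  1.49836817e+00, -7.92425140e-07,
        1.33101716e+00, -2.23382548e-01]), 'dq': array([-0.00012508, -0.00180624,  0.00029228, -0.00028993,  0.00190219,
       -0.0006342 ]), 'tau': array([ 2.23590236e-03, -4.12898827e+01, -2.60141319e+01, -1.90261126e-04,
        3.10363692e-03,  7.88617513e-06]), 'eef_pos': array([ 207.19107793, -482.128186  ,  230.80097132]), 'ee_rot': array([-5.82184677e-04,  9.79487722e-01,  2.01503013e-01,  1.15459868e-05]), 'force': array([ 0.68559196,  0.10133088, -0.20902959]), 'wrist_torque': array([ 0.00884857, -0.0156668 ,  0.05106483]), 'grip_force': 0.0, 'grip_width': 0.9995924135646682}
```

View pics/scene0.png

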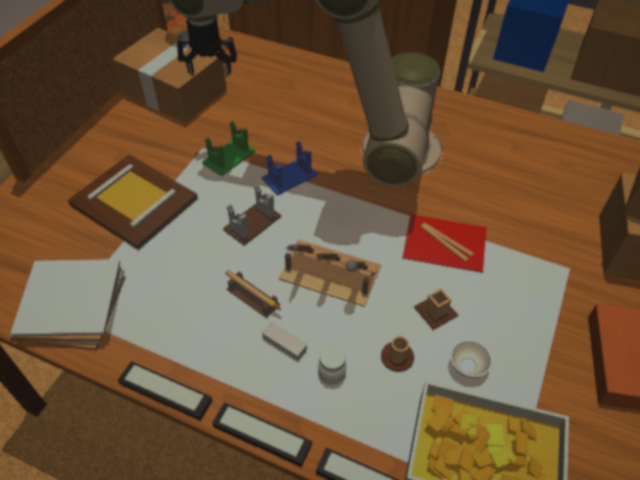

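View pics/top0.png

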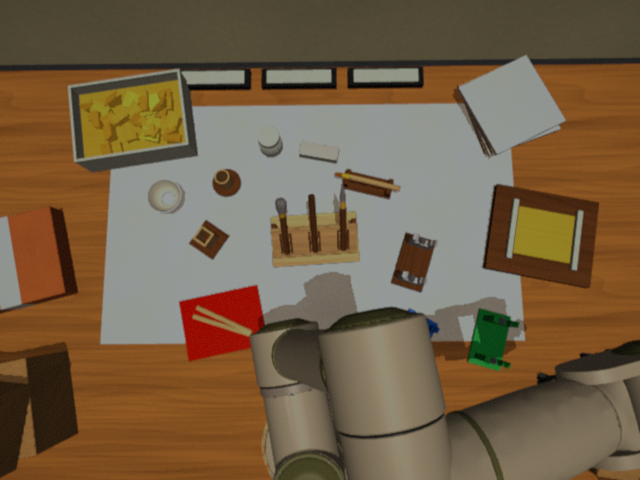

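The top view shows the rest at about (315,238). Its channels hold a fat grey head at (281,205) on the left, the plain stick at (312,215) in the middle, and the slim pointed brush at (343,210) on the right. The square cup is at (208,237) and the round cup at (226,182). The burnisher lies at (368,182), and the grey/brown clip is at (414,262). The blue clip (about 425,322) and green clip (490,338) are decoys. I'll confirm all of this in an enlarged crop.

Run:
```python
import cv2
im=cv2.imread("pics/top0.png")
c=cv2.resize(im[150:300,240:440],None,fx=4,fy=4,interpolation=cv2.INTER_CUBIC)
d=cv2.resize(im[115:265,140:240],None,fx=4,fy=4,interpolation=cv2.INTER_CUBIC)
cv2.imwrite("pics/c1.png",cv2.convertScaleAbs(c,alpha=1.4)); cv2.imwrite("pics/c2.png",cv2.convertScaleAbs(d,alpha=1.4))
```

```text
(no output)
```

View pics/c1.png

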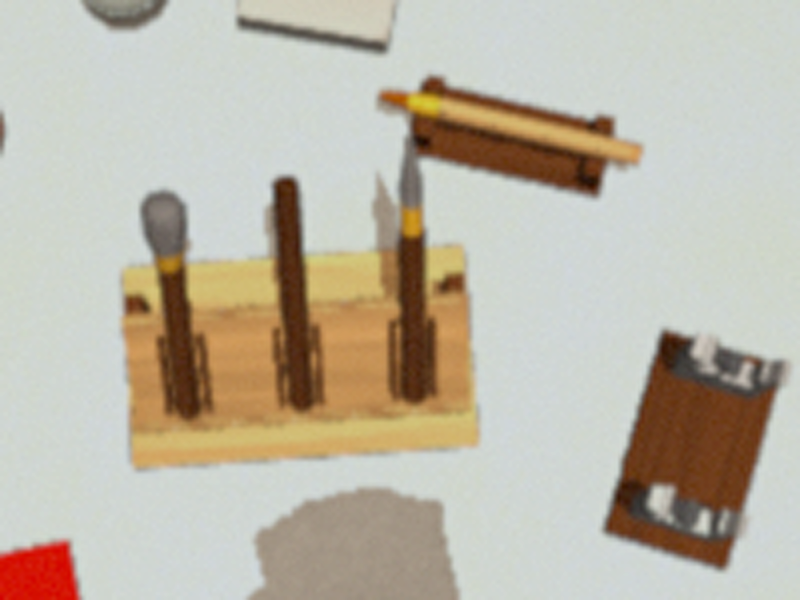

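View pics/c2.png

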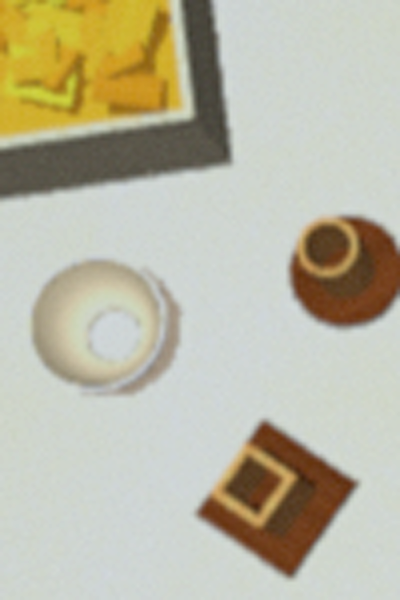

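The crop confirms it: the fat blunt head is in the left channel, the plain stick in the middle and the pointed head on the right. The square and round cups are clear, and the grey/brown clip is the one meant. Next I'll fit the poses.

```bash
cat > h.py <<'E'
import numpy as np, cv2
from scipy.optimize import least_squares
from scipy.spatial.transform import Rotation as Rn
def proj(c,X): 
    p=(np.asarray(X,float)@np.array(c["R"]).T+np.array(c["t"]))@np.array(c["K"]).T
    return p[:,:2]/p[:,2:]
def unproj(c,uv,z):
    R=np.array(c["R"]);t=np.array(c["t"])
    d=R.T@np.linalg.solve(c["K"],[*uv,1]);o=-R.T@t
    return o+d*(z-o[2])/d[2]
def place(p,L):
    L=np.asarray(L,float);c,s=np.cos(p[2]),np.sin(p[2])
    return np.c_[p[0]+c*L[:,0]-s*L[:,1],p[1]+s*L[:,0]+c*L[:,1],L[:,2]]
def fit(c,L,uv,p0):
    r=least_squares(lambda p:(proj(c,place(p,L))-uv).ravel(),p0,x_scale=[100,100,1]);return r.x,np.round(np.abs(r.fun).max(),1)
def rod(c,ends): pass
E
python3 - <<'E'
from h import *
from rig import ctrl
c=ctrl.camera_info("top")
f=lambda l:np.array(l)/4+[240-.4,150-.4]
g=lambda l:np.array(l)/4+[140-.4,115-.4]
s,k=np.sin(np.radians(40)),np.cos(np.radians(40))
t=lambda y,l:[-30+s*l,y,25+k*l]
# mop: ferrule base 118, tip 165 ; stick end; pointed ferrule base 132, tip 198
L=[t(70,118),t(70,152),t(0,167),t(-70,132),t(-70,198)]
uv=f([(172,272),(163,222),(286,184),(412,236),(410,136)])
print("rest",fit(c,L,uv,[500,0,0]))
for h in(6,10,15):
  Lb=[(-65,110,h),(-65,-110,h),(65,110,h),(65,-110,h)]
  print("restbase",h,fit(c,Lb,f([(133,468),(478,444),(123,268),(463,246)]),[500,0,0]))
print("sq rim",unproj(c,g([(257,486)])[0],60),"plate",np.mean([unproj(c,p,6) for p in g([(265,420),(358,484),(292,578),(196,514)])],0))
print("rd rim",unproj(c,g([(329,248)])[0],60),"plate",unproj(c,g([(346,271)])[0],6))
Lc=[(68,40,10),(68,-40,10),(-68,-40,10),(-68,40,10)]
print("clip",fit(c,Lc,f([(662,331),(778,372),(726,569),(606,532)]),[450,-220,-.2]))
a,b=[unproj(c,p,32) for p in f([(381,97),(641,153)])];print("burn",a,b,(a+b)/2,np.degrees(np.arctan2(*(a-b)[1::-1])),np.linalg.norm(a-b))
for n,p,z in(("jar",(125,0),75),("pw",(315,20),28)):print(n,unproj(c,f([p])[0],z))
print("bowl",unproj(c,g([(97,325)])[0],40))
w=ctrl.camera_info("wrist");R=np.array(w["R"]);st=ctrl.sense()
Rt=Rn.from_quat(np.roll(st["ee_rot"],-1)).as_matrix()
print("wristcam in tool",Rt.T@(-R.T@np.array(w["t"])-st["eef_pos"]),np.round(R@Rt,3).tolist(),w["K"][0][0]); print(np.round(Rt,3))
E
```

```text
rest (array([ 4.89346270e+02, -8.32232486e+00,  6.47603866e-02]), np.float64(1.8))
restbase 6 (array([ 4.95970936e+02, -7.41056350e+00,  5.90007764e-02]), np.float64(0.5))
restbase 10 (array([ 4.95375606e+02, -7.48565749e+00,  5.89984791e-02]), np.float64(0.7))
restbase 15 (array([ 4.94631562e+02, -7.57952179e+00,  5.89955811e-02]), np.float64(0.9))
sq rim [495.807298  259.4535624  60.       ] plate [496.13073501 260.76326799   6.        ]
rd rim [644.28015058 219.4532723   60.        ] plate [645.05208449 220.76440221   6.        ]
clip (array([ 4.33444118e+02, -2.54327263e+02, -3.07028883e-01]), np.float64(1.5))
burn [657.34182864 -60.56648544  32.        ] [ 619.41108677 -223.93316051   32.        ] [ 638.37645771 -142.24982298   32.        ] 76.92857387495374 167.71228846203098
jar [707.14541935  97.12006522  75.        ]
pw [709.87770113 -19.04098962  28.        ]
bowl [601.84416467 368.33270395  40.        ]
wristcam in tool [  65.94574996   -0.7039911  -142.71281463] [[0.0, 1.0, 0.001], [-0.965, 0.001, -0.263], [-0.263, -0.0, 0.965]] 381.5700156922592
[[ 0.919  0.395 -0.   ]
 [ 0.395 -0.919  0.001]
 [ 0.    -0.001 -1.   ]]
```

Call:
arm_command:
  increments:
    - {"dr": [0, 0, 0.147], "offset": [0, 0, 0], "hand": 1}
    - {"dr": [0, 0, 0.147], "offset": [0, 0, 0], "hand": 1}
    - {"dr": [0, 0, 0.147], "offset": [0, 0, 0], "hand": 1}

```text
time_s: 0.4
eef_pos: [207.2, -482.2, 231.0]
ee_rot: [-0.0, 1.0, 0.027, -0.0]
force: [0.3, 1.0, 0.7]
grip_width: 0.998
grip_force: 0.0
```

Call:
arm_command:
  increments:
    - {"dr": [0, 0, 0], "offset": [0.28, -0.22, 0], "hand": 1}
    - {"dr": [0, 0, 0], "offset": [0.28, -0.22, 0], "hand": 1}
    - {"dr": [0, 0, 0], "offset": [0.28, -0.22, 0], "hand": 1}
    - {"dr": [0, 0, 0], "offset": [0.28, -0.22, 0], "hand": 1}
    - {"dr": [0, 0, 0], "offset": [0.28, -0.22, 0], "hand": 1}
    - {"dr": [0, 0, 0], "offset": [0.28, -0.22, 0], "hand": 1}
    - {"dr": [0, 0, 0], "offset": [0.28, -0.22, 0], "hand": 1}
    - {"dr": [0, 0, 0], "offset": [0.28, -0.22, 0], "hand": 1}

```text
time_s: 1.2
eef_pos: [464.1, -254.1, 231.1]
ee_rot: [-0.0, 1.0, 0.03, -0.0]
force: [-0.3, 0.1, 0.9]
grip_width: 1.005
grip_force: 0.0
```

Run:
```python
from rig import ctrl
import cv2,numpy as np,pickle
ctrl.capture("wrist");s=ctrl.sense();c=ctrl.camera_info("wrist");im=ctrl.capture("wrist")
pickle.dump((s,c),open("w1.pkl","wb"));cv2.imwrite("pics/w1.png",im[:,:,::-1])
print(s["time_s"],s["joints"],s["eef_pos"],s["ee_rot"],s["grip_width"])
```

```text
1.25 [-0.71388092  0.32423263  1.4829409   0.00252233  1.33476146  0.79311446] [ 467.36130243 -250.17515224  231.02920126] [-1.01681736e-03  9.99499827e-01  3.16000523e-02  7.06267110e-04] 0.9996967398987658
```

View pics/w1.png

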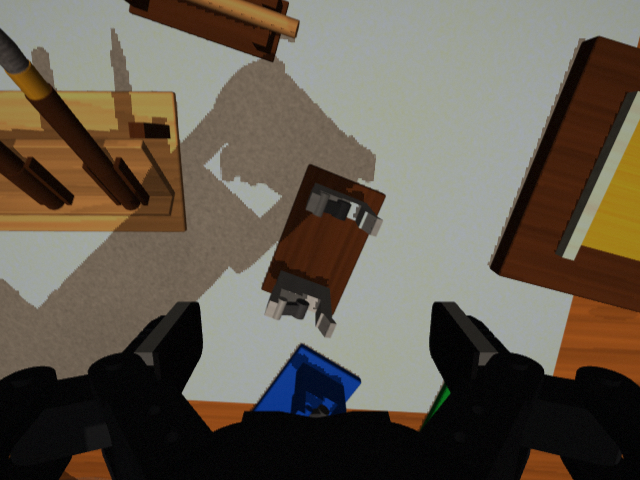

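Run:
```python
from h import *
import pickle
s,c=pickle.load(open("w1.pkl","rb"))
print("clip",fit(c,[(68,40,10),(68,-40,10),(-68,40,10)],[(309,165),(385,192),(262,290)],[433,-254,-.3]))
for h in (6,10,15):print(unproj(c,(176,92),h),unproj(c,(186,231),h))
print(proj(c,place([494,-7.5,.059],[(65,-110,10),(-65,-110,10)])))
im=cv2.imread("pics/w1.png")[150:350,240:400]
cv2.imwrite("pics/w1c.png",cv2.resize(im,None,fx=3,fy=3,interpolation=cv2.INTER_CUBIC))
```

```text
clip (array([ 4.35008662e+02, -2.57562987e+02, -2.90606944e-01]), np.float64(1.6))
[ 566.86945684 -116.5215507     6.        ] [ 438.20289253 -122.30641172    6.        ]
[ 566.49839749 -117.92718657   10.        ] [ 439.23099387 -123.64914119   10.        ]
[ 566.03457329 -119.6842314    15.        ] [ 440.51612054 -125.32755303   15.        ]
[[171.04041309  93.00725383]
 [183.53213157 234.43470904]]
```

View pics/w1c.png

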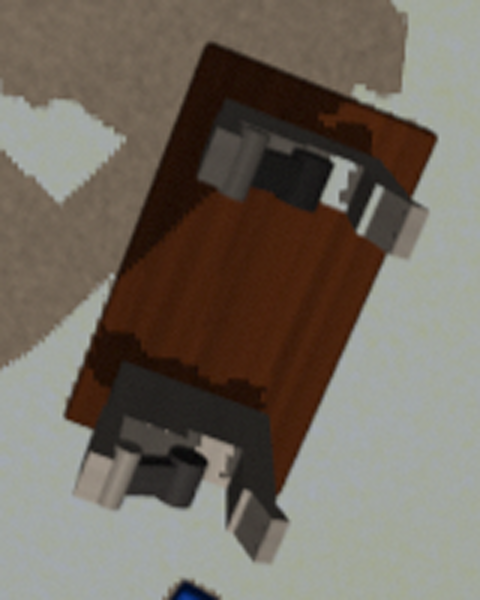

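Run:
```python
from h import *
import pickle
s,c=pickle.load(open("w1.pkl","rb"))
f=lambda l:np.array(l)/3+[240-.3,150-.3]
A=[(68,40,10),(68,-40,10),(-68,40,10)];a=[(207,43),(437,135),(67,418)]
B=[(47,32.5,87),(-47,32.5,87)];b=[(220,160),(97,478)]
C=[(47,8,70),(-47,8,70)];d=[(313,180),(186,472)]
for X,x in((A,a),(B,b),(C,d),(A+B+C,a+b+d)):print(fit(c,X,f(x),[435,-257,-.29]))
# burnisher tail end & rest visible
print(unproj(c,(297,29),32))
```

```text
(array([ 4.34692446e+02, -2.57217743e+02, -3.04613692e-01]), np.float64(1.3))
(array([ 4.32641866e+02, -2.63057184e+02, -3.04553595e-01]), np.float64(0.3))
(array([ 4.34243414e+02, -2.64180933e+02, -3.25008415e-01]), np.float64(1.2))
(array([ 4.33977490e+02, -2.61563912e+02, -2.97086142e-01]), np.float64(5.4))
[ 618.28023898 -224.52170448   32.        ]
```

Run:
```python
from h import *
from rig import ctrl
import pickle
for i in range(2):
    s=ctrl.sense();c=ctrl.camera_info("wrist");im=ctrl.capture("wrist")[:,:,::-1].copy()
    print(s["eef_pos"],s["ee_rot"])
o=cv2.imread("pics/w1.png");cv2.imwrite("pics/w2.png",im);pickle.dump((s,c),open("w2.pkl","wb"))
for n,(x0,y0,x1,y1) in dict(clip=(255,160,390,335),rest=(130,80,190,240)).items():
    r=cv2.matchTemplate(im,o[y0:y1,x0:x1],cv2.TM_CCOEFF_NORMED);_,v,_,l=cv2.minMaxLoc(r);print(n,v,l[0]-x0,l[1]-y0)
    if n=="clip":sh=np.array([l[0]-x0,l[1]-y0])
f=lambda l:np.array(l)/3+[240-.3,150-.3]+sh
A=[(68,40,10),(68,-40,10),(-68,40,10)];a=[(207,43),(437,135),(67,418)]
B=[(47,32.5,87),(-47,32.5,87)];b=[(220,160),(97,478)]
C=[(47,8,70),(-47,8,70)];d=[(313,180),(186,472)]
for X,x in((A,a),(B,b),(C,d),(A+B+C,a+b+d)):print(fit(c,X,f(x),[435,-257,-.29]))
print(s["joints"].tolist())
```

```text
[ 465.45385581 -252.28016303  230.88626522] [-5.84555142e-04  9.99480871e-01  3.22123881e-02  9.64906564e-05]
[ 464.05304138 -253.91099601  230.82791718] [-3.22941243e-04  9.99502066e-01  3.15503197e-02 -3.06333333e-04]
clip 0.9839640855789185 -4 -4
rest 0.9742658138275146 -5 -5
(array([ 4.34588607e+02, -2.57085421e+02, -3.07017369e-01]), np.float64(1.5))
(array([ 4.32030788e+02, -2.63675263e+02, -3.07895303e-01]), np.float64(0.6))
(array([ 4.33851250e+02, -2.64562450e+02, -3.28257413e-01]), np.float64(1.4))
(array([ 4.33632048e+02, -2.61876228e+02, -2.98516602e-01]), np.float64(6.0))
[-0.7223547140689397, 0.3224852404276254, 1.4858660522709755, 5.296934775176721e-05, 1.3341301093038502, 0.7853180515900966]
```

Call:
arm_command:
  increments:
    - {"dr": [0, 0, 0], "offset": [0.038, -0.327, 0], "hand": 0}
    - {"dr": [0, 0, 0], "offset": [0.038, -0.327, 0], "hand": 0}
    - {"dr": [0, 0, 0], "offset": [0.038, -0.327, 0], "hand": 0}
    - {"dr": [0, 0, 0], "offset": [0.038, -0.327, 0], "hand": 0}
    - {"dr": [0, 0, 0], "offset": [0.038, -0.327, 0], "hand": 0}
    - {"dr": [0, 0, 0], "offset": [0.038, -0.327, 0], "hand": 0}
    - {"dr": [0, 0, 0], "offset": [0.038, -0.327, 0], "hand": 0}
    - {"dr": [0, 0, 0], "offset": [0.038, -0.327, 0], "hand": 0}

```text
time_s: 2.2
eef_pos: [480.5, 60.3, 231.3]
ee_rot: [0.0, 1.0, 0.029, -0.0]
force: [1.4, -0.7, -0.2]
grip_width: 0.498
grip_force: 0.0
```

Call:
arm_command:
  increments:
    - {"dr": [0, 0.148, 0], "offset": [0, 0, 0], "hand": 0}
    - {"dr": [0, 0.148, 0], "offset": [0, 0, 0], "hand": 0}
    - {"dr": [0, 0.148, 0], "offset": [0, 0, 0], "hand": 0}
    - {"dr": [0, 0, 0], "offset": [0, 0, 0], "hand": 0}
    - {"dr": [0, 0, 0], "offset": [0, 0, 0], "hand": 0}
    - {"dr": [0, 0, 0], "offset": [0, 0, 0], "hand": 0}

```text
time_s: 2.8
eef_pos: [481.4, 59.3, 231.6]
ee_rot: [-0.005, 0.985, 0.029, 0.173]
force: [0.6, -0.5, -0.2]
grip_width: 0.498
grip_force: 0.0
```

```bash
cat >> h.py <<'E'
def goto(s,pos,zdir=None,xdir=None,rpr=.15,spr=.35,cmd=None):
    """print rows: rotation first, then shift, in tool axes & units"""
    R=Rn.from_quat(np.roll(s["ee_rot"],-1));p=np.array(s["eef_pos"])
    if zdir is not None:
        z=np.array(zdir,float);z/=np.linalg.norm(z);x=np.array(xdir,float);x-=z*(x@z);x/=np.linalg.norm(x)
        G=Rn.from_matrix(np.c_[x,np.cross(z,x),z]);v=(R.inv()*G).as_rotvec()/(np.pi/4);n=int(np.ceil(np.linalg.norm(v)/rpr)) 
        print("rot rows",n,"each",np.round(v/max(n,1),4))
    else:G=R
    d=G.inv().apply(np.array(pos)-p)/120;n=int(np.ceil(np.linalg.norm(d)/spr));print("shift rows",n,"each",np.round(d/max(n,1),4),"total",np.round(d,3))
E
python3 - <<'E'
from h import *
from rig import ctrl
import pickle
s=ctrl.sense();c=ctrl.camera_info("wrist");im=ctrl.capture("wrist")[:,:,::-1].copy()
cv2.imwrite("pics/w3.png",im);pickle.dump((s,c),open("w3.pkl","wb"))
print(s["eef_pos"],s["ee_rot"],s["joints"].tolist(),s["grip_width"])
d=np.array([.6416,.0385,.766])
f=np.array([458.8,59.6,25])
# segment: for points along mop, expected pixel, and dark/brown profile centre along image row
top=cv2.imread("pics/top0.png");ct=ctrl.camera_info("top")
for l in(60,80,100,110,150):
    X=f+d*l
    for nm,cc,I in(("wrist",c,im),("top",ct,top)):
        u,v=proj(cc,[X])[0];
        if not(5<u<635 and 0<=v<480):print(l,nm,"out",u,v);continue
        w=40 if nm=="wrist" else 8
        row=I[int(round(v)),max(0,int(u)-w):int(u)+w+1].astype(int)
        bg=row.sum(1);print(l,nm,np.round((u,v),1),bg[::5 if w>10 else 1].tolist())
E
```

```text
[481.42929926  59.26769071 231.60875628] [-0.00493523  0.9845193   0.02882739  0.17281889] [-0.1596813740218316, 0.04260897612499586, 1.8649458614663117, 0.09424156701856419, 0.8962481918952935, 1.3062367610635122] 0.49840086604734385
60 wrist [314.3 271.7] [206, 198, 205, 207, 204, 59, 151, 48, 59, 49, 202, 64, 208, 211, 208, 212, 206]
60 top [285.  234.1] [301, 300, 291, 210, 164, 162, 107, 103, 111, 108, 100, 121, 175, 158, 166, 255, 312]
80 wrist [314.2 255.2] [200, 331, 204, 200, 203, 196, 83, 85, 102, 85, 218, 295, 175, 296, 297, 297, 300]
80 top [284.1 227.7] [232, 265, 307, 306, 254, 157, 90, 120, 105, 105, 105, 172, 282, 300, 302, 302, 295]
100 wrist [314.1 237.2] [446, 133, 140, 75, 410, 406, 70, 87, 104, 85, 123, 413, 418, 412, 419, 413, 415]
100 top [283.2 221.2] [363, 367, 366, 362, 295, 168, 104, 103, 101, 102, 109, 222, 348, 371, 370, 367, 374]
110 wrist [314.1 227.5] [541, 430, 426, 424, 429, 424, 62, 87, 140, 90, 54, 428, 425, 427, 423, 426, 425]
110 top [282.8 217.8] [370, 371, 371, 369, 358, 252, 160, 152, 144, 140, 110, 118, 234, 348, 367, 371, 367]
150 wrist [313.9 183.1] [552, 544, 541, 547, 546, 160, 224, 236, 280, 293, 244, 213, 402, 552, 540, 545, 552]
150 top [280.9 204. ] [453, 454, 438, 300, 221, 232, 250, 262, 268, 271, 262, 251, 237, 210, 291, 431, 455]
```

View pics/w3.png

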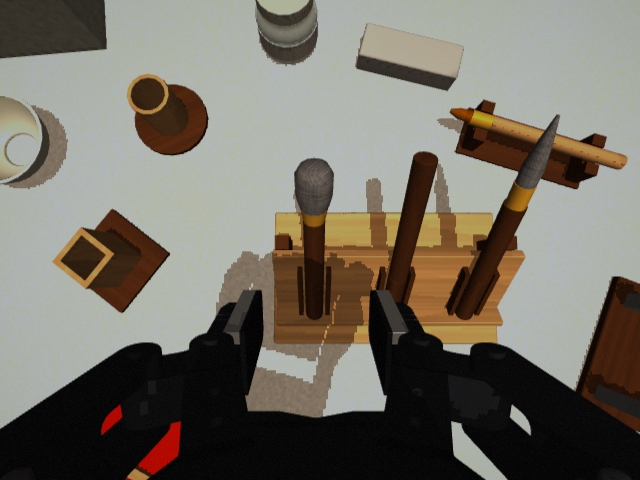

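Run:
```python
from h import *
import pickle
s,c=pickle.load(open("w3.pkl","rb"))
k,q=np.cos(np.radians(40)),np.sin(np.radians(40))
t=lambda y,l:[-30+q*l,y,25+k*l]
print("rest tools",fit(c,[t(70,118),t(-70,132),t(-70,198),t(0,168)],[(314,226),(514,207),(559,116),(425,159)],[493,-8,.06]))
for h in(6,10):print("rest base",fit(c,[(65,110,h),(65,-110,h),(-65,110,h)],[(276,213),(491,213),(275,343)],[493,-8,.06]))
print("sq",unproj(c,(83,258),60),np.mean([unproj(c,p,6)for p in((169,253),)],0),unproj(c,(115,209),6),unproj(c,(122,312),6))
print("rd",unproj(c,(150,94),60),unproj(c,(171.5,119),6))
a,b=unproj(c,(452,113),32),unproj(c,(626,161),32);print("burn",a,b,(a+b)/2,np.linalg.norm(a-b),np.arctan2(*(a-b)[1::-1]))
```

```text
rest tools (array([ 4.91045721e+02, -9.45235195e+00,  7.31745703e-02]), np.float64(3.7))
rest base (array([ 4.96569070e+02, -8.51430667e+00,  6.04354394e-02]), np.float64(1.6))
rest base (array([ 4.96410576e+02, -8.20871332e+00,  6.05777457e-02]), np.float64(3.1))
sq [497.37885715 261.46950131  60.        ] [507.91436921 208.86575698   6.        ] [549.17729878 267.51143071   6.        ] [446.82739799 250.09528861   6.        ]
rd [646.58866303 217.6601803   60.        ] [646.21480943 218.78117865   6.        ]
burn [657.72983518 -61.42145388  32.        ] [ 620.21226575 -228.49543675   32.        ] [ 638.97105047 -144.95844531   32.        ] 171.23458695114945 1.3499039368530474
```

The wrist view shows the mop centred between the fingers (head at (314,180), ferrule base at (314,226)). The cups are at (150,94) and (83,258), and the pointed brush ferrule is at (513,208). The straight approach is good, so I'll descend and grip.

Call:
arm_command:
  increments:
    - {"dr": [0, 0, 0], "offset": [-0.005, -0.002, 0.212], "hand": 0}
    - {"dr": [0, 0, 0], "offset": [-0.005, -0.002, 0.212], "hand": 0}
    - {"dr": [0, 0, 0], "offset": [-0.005, -0.002, 0.212], "hand": 0}
    - {"dr": [0, 0, 0], "offset": [-0.005, -0.002, 0.212], "hand": 0}
    - {"dr": [0, 0, 0], "offset": [-0.005, -0.002, 0.212], "hand": 0}
    - {"dr": [0, 0, 0], "offset": [-0.005, -0.002, 0.212], "hand": 0}
    - {"dr": [0, 0, 0], "offset": [0, 0, 0], "hand": 0}
    - {"dr": [0, 0, 0], "offset": [0, 0, 0], "hand": 0}

```text
time_s: 3.65
eef_pos: [529.6, 64.2, 86.8]
ee_rot: [-0.005, 0.984, 0.029, 0.173]
force: [0.3, -0.0, -0.3]
grip_width: 0.499
grip_force: 0.0
```

Call:
arm_command:
  increments:
    - {"dr": [0, 0, 0], "offset": [0, 0, 0], "hand": -1}
    - {"dr": [0, 0, 0], "offset": [0, 0, 0], "hand": -1}
    - {"dr": [0, 0, 0], "offset": [0, 0, 0], "hand": -1}
    - {"dr": [0, 0, 0], "offset": [0, 0, 0], "hand": -1}
    - {"dr": [0, 0, 0], "offset": [0, 0, 0], "hand": -1}
    - {"dr": [0, 0, 0], "offset": [0, 0, 0], "hand": -1}
  grip_force: 40

```text
time_s: 4.25
eef_pos: [530.1, 64.2, 87.7]
ee_rot: [-0.005, 0.984, 0.029, 0.175]
force: [-2.0, 1.2, 6.5]
grip_width: 0.171
grip_force: 39.2
```

Call:
arm_command:
  increments:
    - {"dr": [0, 0, 0], "offset": [0.11, 0, -0.063], "hand": -1}
    - {"dr": [0, 0, 0], "offset": [0.13, 0, -0.075], "hand": -1}
    - {"dr": [0, 0, 0], "offset": [0.13, 0, -0.075], "hand": -1}
    - {"dr": [0, 0, 0], "offset": [0.13, 0, -0.075], "hand": -1}
    - {"dr": [0, 0, 0], "offset": [0.13, 0, -0.075], "hand": -1}
    - {"dr": [0, 0, 0], "offset": [0.13, 0, -0.075], "hand": -1}
    - {"dr": [0, 0, 0], "offset": [0.07, 0, -0.19], "hand": -1}
    - {"dr": [0, 0, 0], "offset": [0.07, 0, -0.19], "hand": -1}

```text
time_s: 5.05
eef_pos: [597.0, 68.4, 216.2]
ee_rot: [-0.005, 0.985, 0.029, 0.173]
force: [0.0, 0.2, -0.8]
grip_width: 0.169
grip_force: 39.0
```

Call:
arm_command:
  increments:
    - {"dr": [0, 0, 0], "offset": [-0.2, 0, -0.19], "hand": -1}
    - {"dr": [0, 0, 0], "offset": [-0.2, 0, -0.19], "hand": -1}
    - {"dr": [0, 0, 0], "offset": [-0.2, 0, -0.19], "hand": -1}
    - {"dr": [0, 0, 0], "offset": [0, 0, 0], "hand": -1}
    - {"dr": [0, 0, 0], "offset": [0, 0, 0], "hand": -1}

```text
time_s: 5.55
eef_pos: [506.3, 62.9, 255.9]
ee_rot: [-0.005, 0.984, 0.029, 0.174]
force: [0.2, -0.1, -1.0]
grip_width: 0.17
grip_force: 39.0
```

Run:
```python
from h import *
from rig import ctrl
s=ctrl.sense();print(s["eef_pos"],s["joints"].round(3).tolist(),s["grip_width"],s["grip_force"])
# model fit prediction
def fk(q):
    q1,q2,q3,q4,q5,q6=q
    rz=lambda a:Rn.from_euler('z',a).as_matrix();ry=lambda a:Rn.from_euler('y',a).as_matrix()
    W=rz(q1)@np.array([452*np.sin(q2)+384*np.sin(q2+q3),116,150+452*np.cos(q2)+384*np.cos(q2+q3)])
    R=rz(q1)@ry(q2+q3)@rz(q4)@ry(q5);return W+R@[0,0,255],R[:,2]
print(fk(s["joints"]))
z60=lambda az:(.866*np.cos(az),.866*np.sin(az),-.5)
az=np.radians(50);z=z60(az)
goto(s,s["eef_pos"],z,(np.cos(az),np.sin(az),0))
G=np.array([496.6,260.5,6+104+75]);goto(dict(s),G+19*np.array(z),z,(np.cos(az),np.sin(az),0))
```

```text
[506.30021702  62.8728734  255.88316028] [-0.142, 0.077, 1.763, 0.083, 0.96, 1.334] 0.17004278616215834 39.020057916641235
(array([504.52228183,  62.8026514 , 259.1109948 ]), array([ 0.34205236,  0.02007979, -0.93946633]))
rot rows 9 each [ 0.0755  0.0931 -0.0898]
shift rows 0 each [0. 0. 0.] total [0. 0. 0.]
rot rows 9 each [ 0.0755  0.0931 -0.0898]
shift rows 6 each [ 0.0155 -0.1868  0.2502] total [ 0.093 -1.121  1.501]
```

```bash
cat >> h.py <<'E'
def fk(q):
    q1,q2,q3,q4,q5,q6=q
    rz=lambda a:Rn.from_euler('z',a);ry=lambda a:Rn.from_euler('y',a)
    W=rz(q1).apply([452*np.sin(q2)+384*np.sin(q2+q3),116,150+452*np.cos(q2)+384*np.cos(q2+q3)])
    R=rz(q1)*ry(q2+q3)*rz(q4)*ry(q5)*rz(q6+np.pi/2);return W+R.apply([0,0,255]),R
LIM=np.array([[-2.94,2.94],[-.97,2.17],[.19,2.56],[-1.23,4.37],[.02,3.11],[-2.88,2.88]])
def ik(q0,p,R):
    def f(q):
        a,B=fk(q);return np.r_[(a-p)/200,(B.inv()*R).as_rotvec()]
    r=least_squares(f,np.clip(q0,LIM[:,0]+.001,LIM[:,1]-.001),bounds=(LIM[:,0],LIM[:,1]));return r.x,r.cost
def check(s,rows):
    """rows: list of (n,dr,off); simulate and print joints at the segment ends, largest step"""
    q=np.array(s["joints"]);p,R=fk(q)
    for n,dr,of in rows:
        ms=0;mc=0
        for i in range(n):
            p=p+R.apply(np.array(of)*120);R=R*Rn.from_rotvec(np.array(dr)*np.pi/4)
            q2,c=ik(q,p,R);ms=max(ms,np.abs(q2-q).max());mc=max(mc,c);q=q2
        print(q.round(2),p.round(0),"maxstep",round(ms,2),"err",round(mc,5))
E
python3 - <<'E'
from h import *
from rig import ctrl
s=ctrl.sense();print(fk(s["joints"])[1].as_quat(),s["ee_rot"])
check(s,[(9,[.0755,.0931,-.0898],[0,0,0]),(6,[0,0,0],[.0155,-.1868,.2502]),(5,[0,0,0],[.866*.125,0,.5*.125])])
E
```

```text
[ 0.98431863  0.02915479  0.17390038 -0.00504904] [-0.00504904  0.98431863  0.02915479  0.17390038]
[-0.6   0.09  2.07  1.17  1.21 -0.49] [505.  63. 259.] maxstep 0.24 err 0.0
[-0.03  0.23  2.18  1.66  0.75 -0.69] [505. 273. 179.] maxstep 0.11 err 0.0
[ 0.09  0.27  1.99  1.57  0.66 -0.46] [547. 323. 216.] maxstep 0.05 err 0.0
```

Call:
arm_command:
  increments:
    - {"dr": [0.0566, 0.0698, -0.0674], "offset": [0, 0, 0], "hand": -1}
    - {"dr": [0.0566, 0.0698, -0.0674], "offset": [0, 0, 0], "hand": -1}
    - {"dr": [0.0566, 0.0698, -0.0674], "offset": [0, 0, 0], "hand": -1}
    - {"dr": [0.0566, 0.0698, -0.0674], "offset": [0, 0, 0], "hand": -1}
    - {"dr": [0.0566, 0.0698, -0.0674], "offset": [0, 0, 0], "hand": -1}
    - {"dr": [0.0566, 0.0698, -0.0674], "offset": [0, 0, 0], "hand": -1}
    - {"dr": [0.0566, 0.0698, -0.0674], "offset": [0, 0, 0], "hand": -1}
    - {"dr": [0.0566, 0.0698, -0.0674], "offset": [0, 0, 0], "hand": -1}

```text
time_s: 6.35
eef_pos: [506.8, 62.6, 255.0]
ee_rot: [-0.147, 0.879, 0.261, 0.371]
force: [0.8, 0.1, -1.1]
grip_width: 0.173
grip_force: 38.9
```

Call:
arm_command:
  increments:
    - {"dr": [0.0566, 0.0698, -0.0674], "offset": [0, 0, 0], "hand": -1}
    - {"dr": [0.0566, 0.0698, -0.0674], "offset": [0, 0, 0], "hand": -1}
    - {"dr": [0.0566, 0.0698, -0.0674], "offset": [0, 0, 0], "hand": -1}
    - {"dr": [0.0566, 0.0698, -0.0674], "offset": [0, 0, 0], "hand": -1}
    - {"dr": [0, 0, 0], "offset": [0, 0, 0], "hand": -1}
    - {"dr": [0, 0, 0], "offset": [0, 0, 0], "hand": -1}

```text
time_s: 6.95
eef_pos: [506.7, 62.5, 254.8]
ee_rot: [-0.212, 0.786, 0.365, 0.452]
force: [-0.5, 0.7, -0.2]
grip_width: 0.168
grip_force: 39.0
```

Call:
arm_command:
  increments:
    - {"dr": [0, 0, 0], "offset": [0.0155, -0.187, 0.25], "hand": -1}
    - {"dr": [0, 0, 0], "offset": [0.0155, -0.187, 0.25], "hand": -1}
    - {"dr": [0, 0, 0], "offset": [0.0155, -0.187, 0.25], "hand": -1}
    - {"dr": [0, 0, 0], "offset": [0.0155, -0.187, 0.25], "hand": -1}
    - {"dr": [0, 0, 0], "offset": [0.0155, -0.187, 0.25], "hand": -1}
    - {"dr": [0, 0, 0], "offset": [0.0155, -0.187, 0.25], "hand": -1}
    - {"dr": [0, 0, 0], "offset": [0, 0, 0], "hand": -1}
    - {"dr": [0, 0, 0], "offset": [0, 0, 0], "hand": -1}

```text
time_s: 7.75
eef_pos: [506.4, 274.1, 175.2]
ee_rot: [-0.212, 0.785, 0.367, 0.452]
force: [0.1, -0.4, 0.2]
grip_width: 0.169
grip_force: 39.1
```

Run:
```python
from h import *
from rig import ctrl
for n in("wrist","scene","top"):
    s=ctrl.sense();c=ctrl.camera_info(n);im=ctrl.capture(n)[:,:,::-1];cv2.imwrite(f"pics/m_{n}.png",im)
    if n=="wrist":cw=c;iw=im
    if n=="scene":cs=c;isc=im
R=Rn.from_quat(np.roll(s["ee_rot"],-1));z=R.as_matrix()[:,2];x=R.as_matrix()[:,0]
G=s["eef_pos"]-19*z;ax=.866*x-.5*z
print(s["time_s"],s["eef_pos"],"G",G,"axis",ax,s["joints"].round(2))
print("pred foot",G-104*ax,proj(cs,[G-104*ax,G,G+61*ax]),proj(cw,[G-104*ax,G,G+61*ax]))
u=proj(cs,[[497,260,100]])[0].astype(int)
A=cv2.resize(isc[u[1]-50:u[1]+50,u[0]-40:u[0]+40],None,fx=5,fy=5,interpolation=cv2.INTER_CUBIC)[:500]
B=iw[0:480,120:520];B=cv2.resize(B,(400,480))
B=np.vstack([B,np.zeros((20,400,3),np.uint8)]);cv2.imwrite("pics/m.png",np.hstack([A,B])[:,:800]);print(u)
```

```text
7.85 [507.24526171 272.64414216 175.70924578] G [496.66393074 260.04958936 185.21780374] axis [4.15707067e-04 3.13528589e-04 9.99977864e-01] [-0.04  0.28  2.12  1.65  0.75 -0.68]
pred foot [496.62069721 260.01698238  81.22010587] [[439.69454304 290.69289981]
 [447.49529655 262.50880823]
 [452.53699161 244.29318392]] [[320.32916606 434.57835285]
 [322.44502131 332.8178992 ]
 [325.25562984 197.64381436]]
[440 285]
```

View pics/m.png

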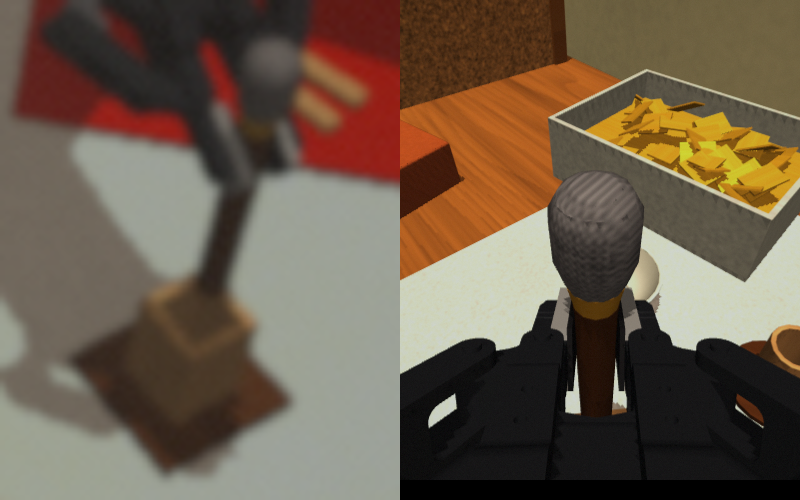

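The scene view shows the mop foot directly over the centre of the square cup's opening (foot at crop (208,293), rim at crop (200,305)) and the brush upright. I'll lower it.

Call:
arm_command:
  increments:
    - {"dr": [0, 0, 0], "offset": [-0.095, 0, 0.055], "hand": -1}
    - {"dr": [0, 0, 0], "offset": [-0.095, 0, 0.055], "hand": -1}
    - {"dr": [0, 0, 0], "offset": [-0.095, 0, 0.055], "hand": -1}
    - {"dr": [0, 0, 0], "offset": [-0.095, 0, 0.055], "hand": -1}
    - {"dr": [0, 0, 0], "offset": [-0.095, 0, 0.055], "hand": -1}
    - {"dr": [0, 0, 0], "offset": [0, 0, 0], "hand": -1}
    - {"dr": [0, 0, 0], "offset": [0, 0, 0], "hand": -1}

```text
time_s: 8.6
eef_pos: [507.3, 272.5, 109.8]
ee_rot: [-0.211, 0.785, 0.366, 0.453]
force: [-0.4, -0.1, 0.1]
grip_width: 0.172
grip_force: 39.1
```

Call:
arm_command:
  increments:
    - {"dr": [0, 0, 0], "offset": [-0.0145, 0, 0.0083], "hand": -1}
    - {"dr": [0, 0, 0], "offset": [-0.0145, 0, 0.0083], "hand": -1}
    - {"dr": [0, 0, 0], "offset": [0, 0, 0], "hand": -1}

```text
time_s: 8.9
eef_pos: [506.8, 273.1, 105.4]
ee_rot: [-0.211, 0.785, 0.366, 0.453]
force: [-0.6, -0.3, -0.6]
grip_width: 0.171
grip_force: 39.1
```

Call:
arm_command:
  increments:
    - {"dr": [0, 0, 0], "offset": [-0.0145, 0, 0.0083], "hand": -1}
    - {"dr": [0, 0, 0], "offset": [0, 0, 0], "hand": -1}

```text
time_s: 9.1
eef_pos: [506.7, 273.2, 103.1]
ee_rot: [-0.212, 0.785, 0.366, 0.453]
force: [-0.9, -0.0, -0.5]
grip_width: 0.174
grip_force: 39.1
```

Call:
arm_command:
  increments:
    - {"dr": [0, 0, 0], "offset": [-0.0145, 0, 0.0083], "hand": -1}
    - {"dr": [0, 0, 0], "offset": [0, 0, 0], "hand": -1}

```text
time_s: 9.3
eef_pos: [506.7, 273.2, 101.0]
ee_rot: [-0.212, 0.785, 0.366, 0.453]
force: [0.1, 0.9, -0.3]
grip_width: 0.17
grip_force: 39.1
```

Call:
arm_command:
  increments:
    - {"dr": [0, 0, 0], "offset": [-0.0145, 0, 0.0083], "hand": -1}
    - {"dr": [0, 0, 0], "offset": [0, 0, 0], "hand": -1}

```text
time_s: 9.5
eef_pos: [507.0, 273.2, 99.4]
ee_rot: [-0.212, 0.785, 0.366, 0.453]
force: [-0.3, 0.8, 1.8]
grip_width: 0.166
grip_force: 39.4
```

Call:
arm_command:
  increments:
    - {"dr": [0, 0, 0], "offset": [-0.0145, 0, 0.0083], "hand": -1}
    - {"dr": [0, 0, 0], "offset": [0, 0, 0], "hand": -1}

```text
time_s: 9.7
eef_pos: [507.9, 273.7, 99.4]
ee_rot: [-0.212, 0.784, 0.366, 0.455]
force: [-2.1, 0.1, 13.9]
grip_width: 0.172
grip_force: 39.9
```

Call:
arm_command:
  increments:
    - {"dr": [0, 0, 0], "offset": [0, 0, 0], "hand": 0}
    - {"dr": [0, 0, 0], "offset": [0, 0, 0], "hand": 0}
    - {"dr": [0, 0, 0], "offset": [0, 0, 0], "hand": 0}
    - {"dr": [0, 0, 0], "offset": [0, 0, 0], "hand": 0}
    - {"dr": [0, 0, 0], "offset": [0, 0, -0.15], "hand": 0}
    - {"dr": [0, 0, 0], "offset": [0, 0, -0.25], "hand": 0}
    - {"dr": [0, 0, 0], "offset": [0, 0, -0.35], "hand": 0}
    - {"dr": [0, 0, 0], "offset": [0, 0, -0.35], "hand": 0}

```text
time_s: 10.5
eef_pos: [432.1, 185.2, 163.4]
ee_rot: [-0.212, 0.785, 0.366, 0.452]
force: [1.0, -0.8, 1.3]
grip_width: 0.5
grip_force: 0.0
```

Run:
```python
from h import *
from rig import ctrl
s=ctrl.sense();print(s["time_s"],s["eef_pos"],s["joints"].round(3).tolist())
# pointed brush: channel local y -70
th=.062;rest=np.array([491,-8.8])
d=np.array([np.sin(np.radians(40))*np.cos(th),np.sin(np.radians(40))*np.sin(th),np.cos(np.radians(40))])
f=np.r_[place([491,-8.8,th],[(-30,-70,25)])[0]];G=f+108*d
t=np.radians(20);z=np.array([np.sin(t)*np.cos(th),np.sin(t)*np.sin(th),-np.cos(t)])
P=G+19*z;print("TCP",P)
up=np.array([500,100,290.])
goto(s,up,z,(1,th,0),rpr=.12)
s2=dict(s);s2["eef_pos"]=up;
m=Rn.from_matrix(np.c_[np.cross(np.cross(z,[1,th,0]),z),np.zeros(3),z]) if 0 else None
x=np.array([1,th,0])-z*(np.array([1,th,0])@z);x/=np.linalg.norm(x)
q=Rn.from_matrix(np.c_[x,np.cross(z,x),z]).as_quat();s2["ee_rot"]=np.roll(q,1)
goto(s2,P-z*145);s2["eef_pos"]=P-z*145;goto(s2,P)
```

```text
10.5 [432.10216301 185.17330066 163.39375963] [-0.357, 0.146, 2.365, 1.493, 0.959, -0.821]
TCP [541.16843571 -75.82032116  89.87864006]
rot rows 12 each [-0.0566 -0.0696  0.0672]
shift rows 4 each [ 0.2126  0.1859 -0.2033] total [ 0.85   0.743 -0.813]
shift rows 5 each [-0.0668  0.2967  0.089 ] total [-0.334  1.484  0.445]
shift rows 4 each [-0.     -0.      0.3021] total [-0.    -0.     1.208]
```

Call:
arm_command:
  increments:
    - {"dr": [0, 0, 0], "offset": [0.24, 0, -0.14], "hand": 0}
    - {"dr": [0, 0, 0], "offset": [0.24, 0, -0.14], "hand": 0}
    - {"dr": [0, 0, 0], "offset": [0.24, 0, -0.14], "hand": 0}
    - {"dr": [-0.0566, -0.0696, 0.0672], "offset": [0, 0, 0], "hand": 0}
    - {"dr": [-0.0566, -0.0696, 0.0672], "offset": [0, 0, 0], "hand": 0}
    - {"dr": [-0.0566, -0.0696, 0.0672], "offset": [0, 0, 0], "hand": 0}
    - {"dr": [-0.0566, -0.0696, 0.0672], "offset": [0, 0, 0], "hand": 0}
    - {"dr": [-0.0566, -0.0696, 0.0672], "offset": [0, 0, 0], "hand": 0}

```text
time_s: 11.3
eef_pos: [433.0, 185.2, 263.5]
ee_rot: [-0.129, 0.899, 0.232, 0.348]
force: [-0.0, -0.0, -0.8]
grip_width: 0.502
grip_force: 0.0
```

Call:
arm_command:
  increments:
    - {"dr": [-0.0566, -0.0696, 0.0672], "offset": [0, 0, 0], "hand": 0}
    - {"dr": [-0.0566, -0.0696, 0.0672], "offset": [0, 0, 0], "hand": 0}
    - {"dr": [-0.0566, -0.0696, 0.0672], "offset": [0, 0, 0], "hand": 0}
    - {"dr": [-0.0566, -0.0696, 0.0672], "offset": [0, 0, 0], "hand": 0}
    - {"dr": [-0.0566, -0.0696, 0.0672], "offset": [0, 0, 0], "hand": 0}
    - {"dr": [-0.0566, -0.0696, 0.0672], "offset": [0, 0, 0], "hand": 0}
    - {"dr": [-0.0566, -0.0696, 0.0672], "offset": [0, 0, 0], "hand": 0}
    - {"dr": [0, 0, 0], "offset": [0, 0, 0], "hand": 0}

```text
time_s: 12.1
eef_pos: [433.6, 185.9, 263.3]
ee_rot: [-0.005, 0.984, 0.03, 0.174]
force: [-0.4, 0.7, 0.0]
grip_width: 0.503
grip_force: 0.0
```

Run:
```python
from h import *
from rig import ctrl
s=ctrl.sense();print(s["time_s"],s["eef_pos"],s["ee_rot"],s["joints"].round(3).tolist())
th=.062;t=np.radians(20);z=np.array([np.sin(t)*np.cos(th),np.sin(t)*np.sin(th),-np.cos(t)])
P=np.array([541.2,-75.8,89.9]);goto(s,P-z*145,z,(1,th,0))
```

```text
12.1 [433.64811602 185.85877851 263.27099378] [-0.00506998  0.98422793  0.03027577  0.1742213 ] [0.178, -0.005, 1.829, -0.049, 0.971, 1.708]
rot rows 1 each [ 0.0009 -0.0017 -0.0004]
shift rows 7 each [0.0314 0.3188 0.0584] total [0.22  2.232 0.409]
```

Call:
arm_command:
  increments:
    - {"dr": [0, 0, 0], "offset": [0.0314, 0.319, 0.0584], "hand": 0}
    - {"dr": [0, 0, 0], "offset": [0.0314, 0.319, 0.0584], "hand": 0}
    - {"dr": [0, 0, 0], "offset": [0.0314, 0.319, 0.0584], "hand": 0}
    - {"dr": [0, 0, 0], "offset": [0.0314, 0.319, 0.0584], "hand": 0}
    - {"dr": [0, 0, 0], "offset": [0.0314, 0.319, 0.0584], "hand": 0}
    - {"dr": [0, 0, 0], "offset": [0.0314, 0.319, 0.0584], "hand": 0}
    - {"dr": [0, 0, 0], "offset": [0.0314, 0.319, 0.0584], "hand": 0}
    - {"dr": [0, 0, 0], "offset": [0, 0, 0], "hand": 0}

```text
time_s: 12.9
eef_pos: [491.1, -83.4, 225.4]
ee_rot: [-0.005, 0.984, 0.028, 0.175]
force: [-0.1, 0.1, -0.1]
grip_width: 0.499
grip_force: 0.0
```

Run:
```python
from h import *
from rig import ctrl
ctrl.capture("wrist");s=ctrl.sense();c=ctrl.camera_info("wrist");im=ctrl.capture("wrist")[:,:,::-1].copy();cv2.imwrite("pics/w4.png",im)
print(s["eef_pos"])
th=.062;d=np.array([.6416,.0398,.766]);f=place([491,-8.8,th],[(-30,-70,25)])[0]
for l in(90,100,108,120,126,140,160,190):
    u,v=proj(c,[f+l*d])[0];row=im[int(round(v)),int(u)-45:int(u)+46].astype(int)
    print(l,np.round((u,v),1),row.sum(1)[::3].tolist())
u,v=proj(c,[f+132*d])[0];u=int(u)
for y in range(int(v)-30,int(v)+31,4):print(y,im[y,u].tolist(),end=" ")
```

```text
[490.70780756 -81.45323275 225.67699189]
90 [313.1 250. ] [243, 248, 247, 253, 249, 248, 248, 250, 252, 250, 255, 201, 70, 86, 95, 97, 86, 77, 100, 251, 248, 247, 242, 25, 126, 125, 134, 132, 148, 526, 520]
100 [313.  240.6] [297, 370, 395, 399, 401, 396, 396, 391, 392, 394, 393, 234, 60, 78, 78, 94, 76, 80, 72, 391, 391, 388, 221, 102, 118, 131, 133, 129, 136, 513, 523]
108 [312.9 232.7] [396, 400, 393, 393, 400, 396, 395, 392, 395, 396, 393, 212, 64, 75, 85, 99, 82, 84, 68, 414, 419, 417, 420, 420, 419, 423, 421, 423, 424, 511, 524]
120 [312.7 220.3] [416, 419, 417, 416, 419, 422, 422, 415, 418, 415, 415, 195, 66, 77, 92, 88, 89, 77, 65, 404, 409, 410, 410, 408, 408, 410, 405, 406, 407, 523, 514]
126 [312.7 213.8] [346, 348, 323, 347, 345, 347, 353, 357, 353, 355, 294, 141, 71, 88, 90, 94, 81, 84, 68, 342, 346, 335, 361, 369, 364, 352, 360, 355, 355, 515, 517]
140 [312.5 197.8] [516, 523, 521, 522, 517, 519, 522, 521, 515, 525, 523, 287, 188, 256, 283, 297, 290, 246, 192, 522, 518, 511, 518, 524, 525, 521, 515, 529, 522, 519, 521]
160 [312.3 172.6] [524, 525, 528, 525, 512, 528, 530, 528, 522, 524, 524, 359, 164, 203, 211, 222, 199, 207, 147, 519, 521, 519, 528, 526, 526, 518, 519, 524, 516, 521, 516]
190 [311.8 128.6] [522, 520, 526, 520, 519, 529, 521, 517, 522, 536, 525, 520, 518, 495, 197, 216, 204, 468, 340, 343, 181, 124, 123, 114, 80, 84, 126, 184, 224, 257, 295]
177 [71, 77, 86] 181 [76, 83, 93] 185 [73, 79, 88] 189 [54, 91, 120] 193 [20, 114, 171] 197 [19, 113, 172] 201 [18, 113, 172] 205 [22, 113, 170] 209 [19, 112, 171] 213 [10, 27, 56] 217 [5, 23, 53] 221 [10, 26, 56] 225 [11, 26, 55] 229 [12, 29, 57] 233 [13, 29, 57] 237 [8, 25, 56]
```

Call:
arm_command:
  increments:
    - {"dr": [0, 0, 0], "offset": [0, 0, 0], "hand": 0}
    - {"dr": [0, 0, 0], "offset": [0, 0, 0.2], "hand": 0}
    - {"dr": [0, 0, 0], "offset": [0, 0, 0.2], "hand": 0}
    - {"dr": [0, 0, 0], "offset": [0, 0, 0.2], "hand": 0}
    - {"dr": [0, 0, 0], "offset": [0, 0, 0.2], "hand": 0}
    - {"dr": [0, 0, 0], "offset": [0, 0, 0.2], "hand": 0}
    - {"dr": [0, 0, 0], "offset": [0, 0, 0.2], "hand": 0}
    - {"dr": [0, 0, 0], "offset": [0, 0, 0], "hand": 0}

```text
time_s: 13.8
eef_pos: [539.6, -75.0, 89.1]
ee_rot: [-0.006, 0.984, 0.031, 0.173]
force: [0.7, -0.2, -0.1]
grip_width: 0.498
grip_force: 0.0
```

Call:
arm_command:
  increments:
    - {"dr": [0, 0, 0], "offset": [0, 0, 0], "hand": -1}
    - {"dr": [0, 0, 0], "offset": [0, 0, 0], "hand": -1}
    - {"dr": [0, 0, 0], "offset": [0, 0, 0], "hand": -1}
    - {"dr": [0, 0, 0], "offset": [0, 0, 0], "hand": -1}
    - {"dr": [0, 0, 0], "offset": [0, 0, 0], "hand": -1}
    - {"dr": [0, 0, 0], "offset": [0, 0, 0], "hand": -1}
  grip_force: 40

```text
time_s: 14.4
eef_pos: [541.0, -76.7, 92.5]
ee_rot: [-0.005, 0.984, 0.03, 0.176]
force: [-1.5, 3.3, 7.3]
grip_width: 0.171
grip_force: 39.5
```

Call:
arm_command:
  increments:
    - {"dr": [0, 0, 0], "offset": [0.11, 0, -0.063], "hand": -1}
    - {"dr": [0, 0, 0], "offset": [0.13, 0, -0.075], "hand": -1}
    - {"dr": [0, 0, 0], "offset": [0.13, 0, -0.075], "hand": -1}
    - {"dr": [0, 0, 0], "offset": [0.13, 0, -0.075], "hand": -1}
    - {"dr": [0, 0, 0], "offset": [0.13, 0, -0.075], "hand": -1}
    - {"dr": [0, 0, 0], "offset": [0.13, 0, -0.075], "hand": -1}
    - {"dr": [0, 0, 0], "offset": [0.07, 0, -0.19], "hand": -1}
    - {"dr": [0, 0, 0], "offset": [0.07, 0, -0.19], "hand": -1}

```text
time_s: 15.2
eef_pos: [607.8, -72.6, 221.2]
ee_rot: [-0.005, 0.984, 0.03, 0.174]
force: [0.7, -0.5, -0.4]
grip_width: 0.169
grip_force: 39.1
```

Call:
arm_command:
  increments:
    - {"dr": [0, 0, 0], "offset": [-0.1, -0.2, -0.2], "hand": -1}
    - {"dr": [0, 0, 0], "offset": [-0.1, -0.2, -0.2], "hand": -1}
    - {"dr": [0, 0, 0], "offset": [-0.1, -0.2, -0.2], "hand": -1}
    - {"dr": [0, 0, 0], "offset": [-0.1, -0.3, -0.1], "hand": -1}
    - {"dr": [0, 0, 0], "offset": [-0.1, -0.3, -0.1], "hand": -1}
    - {"dr": [0, 0, 0], "offset": [0, 0, 0], "hand": -1}
    - {"dr": [0, 0, 0], "offset": [0, 0, 0], "hand": -1}

```text
time_s: 15.9
eef_pos: [509.9, 66.0, 290.4]
ee_rot: [-0.005, 0.984, 0.031, 0.175]
force: [-0.4, -0.4, -0.8]
grip_width: 0.176
grip_force: 39.2
```

Run:
```python
from h import *
from rig import ctrl
s=ctrl.sense();print(s["eef_pos"],s["joints"].round(3).tolist(),s["grip_width"],s["grip_force"])
az=np.radians(50);z=np.array((.866*np.cos(az),.866*np.sin(az),-.5))
P=np.array([645.8,219.2,6+110+75])+19*z
goto(s,P,z,(np.cos(az),np.sin(az),0),rpr=.11)
```

```text
[509.85935939  66.03051707 290.3980437 ] [-0.133, 0.059, 1.691, 0.076, 1.047, 1.349] 0.17564084354503712 39.219632148742676
rot rows 13 each [ 0.0522  0.0643 -0.0619]
shift rows 6 each [0.0226 0.0079 0.3416] total [0.136 0.047 2.05 ]
```

Call:
arm_command:
  increments:
    - {"dr": [0.0522, 0.0643, -0.0619], "offset": [0, 0, 0], "hand": -1}
    - {"dr": [0.0522, 0.0643, -0.0619], "offset": [0, 0, 0], "hand": -1}
    - {"dr": [0.0522, 0.0643, -0.0619], "offset": [0, 0, 0], "hand": -1}
    - {"dr": [0.0522, 0.0643, -0.0619], "offset": [0, 0, 0], "hand": -1}
    - {"dr": [0.0522, 0.0643, -0.0619], "offset": [0, 0, 0], "hand": -1}
    - {"dr": [0.0522, 0.0643, -0.0619], "offset": [0, 0, 0], "hand": -1}
    - {"dr": [0.0522, 0.0643, -0.0619], "offset": [0, 0, 0], "hand": -1}
    - {"dr": [0.0522, 0.0643, -0.0619], "offset": [0, 0, 0], "hand": -1}

```text
time_s: 16.7
eef_pos: [510.4, 64.3, 289.7]
ee_rot: [-0.136, 0.891, 0.244, 0.358]
force: [0.8, 0.6, -0.7]
grip_width: 0.173
grip_force: 39.1
```

Call:
arm_command:
  increments:
    - {"dr": [0.0522, 0.0643, -0.0619], "offset": [0, 0, 0], "hand": -1}
    - {"dr": [0.0522, 0.0643, -0.0619], "offset": [0, 0, 0], "hand": -1}
    - {"dr": [0.0522, 0.0643, -0.0619], "offset": [0, 0, 0], "hand": -1}
    - {"dr": [0.0522, 0.0643, -0.0619], "offset": [0, 0, 0], "hand": -1}
    - {"dr": [0.0522, 0.0643, -0.0619], "offset": [0, 0, 0], "hand": -1}
    - {"dr": [0, 0, 0], "offset": [0, 0, 0], "hand": -1}

```text
time_s: 17.3
eef_pos: [510.5, 63.7, 288.7]
ee_rot: [-0.212, 0.786, 0.364, 0.453]
force: [0.2, -0.7, -0.4]
grip_width: 0.174
grip_force: 39.2
```

Call:
arm_command:
  increments:
    - {"dr": [0, 0, 0], "offset": [0.0226, 0.008, 0.341], "hand": -1}
    - {"dr": [0, 0, 0], "offset": [0.0226, 0.008, 0.341], "hand": -1}
    - {"dr": [0, 0, 0], "offset": [0.0226, 0.008, 0.341], "hand": -1}
    - {"dr": [0, 0, 0], "offset": [0.0226, 0.008, 0.341], "hand": -1}
    - {"dr": [0, 0, 0], "offset": [0.0226, 0.008, 0.341], "hand": -1}
    - {"dr": [0, 0, 0], "offset": [0.0226, 0.008, 0.341], "hand": -1}
    - {"dr": [0, 0, 0], "offset": [0, 0, 0], "hand": -1}
    - {"dr": [0, 0, 0], "offset": [0, 0, 0], "hand": -1}

```text
time_s: 18.1
eef_pos: [656.5, 231.1, 180.7]
ee_rot: [-0.211, 0.786, 0.365, 0.452]
force: [0.5, -0.5, -0.1]
grip_width: 0.171
grip_force: 39.2
```

Run:
```python
from h import *
from rig import ctrl
ctrl.capture("wrist");s=ctrl.sense();c=ctrl.camera_info("scene");im=ctrl.capture("scene")[:,:,::-1].copy()
R=Rn.from_quat(np.roll(s["ee_rot"],-1)).as_matrix();z=R[:,2];x=R[:,0];G=s["eef_pos"]-19*z;ax=.866*x-.5*z
print(s["time_s"],s["eef_pos"],"G",G,ax,s["joints"].round(2).tolist())
uv=proj(c,[G-110*ax,G+88*ax,[645.8,219.2,60]]);print(uv)
u0,v0=uv[0].astype(int)-[60,75]
a=cv2.resize(im[v0:v0+120,u0:u0+120],None,fx=5,fy=5,interpolation=cv2.INTER_CUBIC);cv2.imwrite("pics/p.png",cv2.convertScaleAbs(a,alpha=1.5));print(u0,v0)
```

```text
18.15 [656.52229641 230.42438712 181.46302985] G [645.92922092 217.8432759  190.97630438] [ 1.30701766e-03 -6.26537470e-05  9.99977144e-01] [-0.11, 0.51, 1.72, 1.43, 0.81, -0.44]
[[399.58772924 336.82140604]
 [410.94673351 282.45298823]
 [399.12627004 342.08625765]]
339 261
```

View pics/p.png

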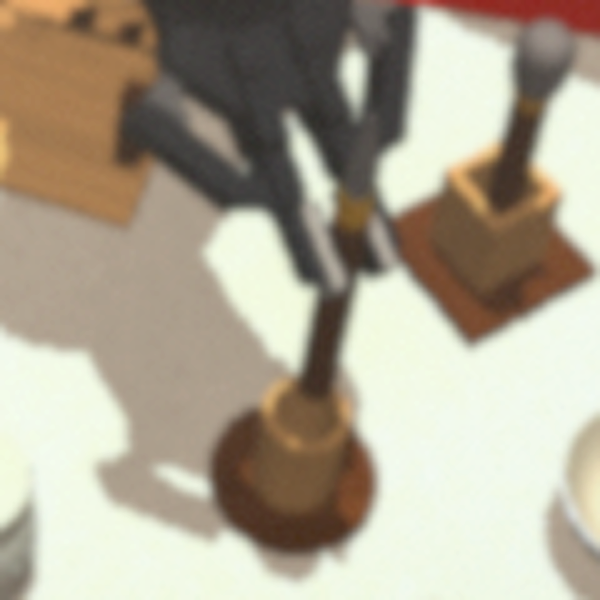

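The mop stands in the square cup. The pointed brush's foot (crop (318,395)) is over the round cup's opening (crop (307,414)). I'll lower it.

Call:
arm_command:
  increments:
    - {"dr": [0, 0, 0], "offset": [-0.095, 0, 0.055], "hand": -1}
    - {"dr": [0, 0, 0], "offset": [-0.095, 0, 0.055], "hand": -1}
    - {"dr": [0, 0, 0], "offset": [-0.095, 0, 0.055], "hand": -1}
    - {"dr": [0, 0, 0], "offset": [0, 0, 0], "hand": -1}

```text
time_s: 18.6
eef_pos: [656.1, 229.9, 141.0]
ee_rot: [-0.211, 0.786, 0.364, 0.452]
force: [-0.6, 0.2, -0.2]
grip_width: 0.171
grip_force: 39.2
```

Call:
arm_command:
  increments:
    - {"dr": [0, 0, 0], "offset": [-0.095, 0, 0.055], "hand": -1}
    - {"dr": [0, 0, 0], "offset": [-0.08, 0, 0.046], "hand": -1}
    - {"dr": [0, 0, 0], "offset": [0, 0, 0], "hand": -1}
    - {"dr": [0, 0, 0], "offset": [0, 0, 0], "hand": -1}

```text
time_s: 19.0
eef_pos: [656.8, 230.7, 118.7]
ee_rot: [-0.211, 0.785, 0.365, 0.454]
force: [0.2, -0.3, -0.6]
grip_width: 0.171
grip_force: 39.2
```

Call:
arm_command:
  increments:
    - {"dr": [0, 0, 0], "offset": [-0.0145, 0, 0.0083], "hand": -1}
    - {"dr": [0, 0, 0], "offset": [0, 0, 0], "hand": -1}

```text
time_s: 19.2
eef_pos: [656.6, 231.0, 116.1]
ee_rot: [-0.211, 0.785, 0.365, 0.453]
force: [-0.0, -0.2, -1.5]
grip_width: 0.171
grip_force: 39.2
```

Call:
arm_command:
  increments:
    - {"dr": [0, 0, 0], "offset": [-0.0145, 0, 0.0083], "hand": -1}
    - {"dr": [0, 0, 0], "offset": [0, 0, 0], "hand": -1}

```text
time_s: 19.4
eef_pos: [656.4, 231.1, 113.4]
ee_rot: [-0.211, 0.785, 0.365, 0.453]
force: [0.8, -0.6, -0.9]
grip_width: 0.171
grip_force: 39.2
```

Call:
arm_command:
  increments:
    - {"dr": [0, 0, 0], "offset": [-0.0145, 0, 0.0083], "hand": -1}
    - {"dr": [0, 0, 0], "offset": [0, 0, 0], "hand": -1}

```text
time_s: 19.6
eef_pos: [656.3, 231.2, 111.2]
ee_rot: [-0.212, 0.785, 0.365, 0.453]
force: [-0.0, -0.7, 0.2]
grip_width: 0.171
grip_force: 39.2
```

Call:
arm_command:
  increments:
    - {"dr": [0, 0, 0], "offset": [-0.0145, 0, 0.0083], "hand": -1}
    - {"dr": [0, 0, 0], "offset": [0, 0, 0], "hand": -1}

```text
time_s: 19.8
eef_pos: [656.3, 231.1, 109.1]
ee_rot: [-0.212, 0.785, 0.365, 0.453]
force: [-0.4, -0.5, -0.4]
grip_width: 0.173
grip_force: 39.2
```

Call:
arm_command:
  increments:
    - {"dr": [0, 0, 0], "offset": [-0.0145, 0, 0.0083], "hand": -1}
    - {"dr": [0, 0, 0], "offset": [0, 0, 0], "hand": -1}

```text
time_s: 20.0
eef_pos: [656.3, 231.1, 107.1]
ee_rot: [-0.212, 0.785, 0.365, 0.453]
force: [-0.7, 0.3, -0.9]
grip_width: 0.167
grip_force: 39.2
```

Call:
arm_command:
  increments:
    - {"dr": [0, 0, 0], "offset": [-0.0145, 0, 0.0083], "hand": -1}
    - {"dr": [0, 0, 0], "offset": [0, 0, 0], "hand": -1}

```text
time_s: 20.2
eef_pos: [656.3, 231.1, 105.2]
ee_rot: [-0.212, 0.785, 0.365, 0.453]
force: [0.2, -0.5, 0.1]
grip_width: 0.166
grip_force: 39.2
```

Call:
arm_command:
  increments:
    - {"dr": [0, 0, 0], "offset": [-0.0145, 0, 0.0083], "hand": -1}
    - {"dr": [0, 0, 0], "offset": [0, 0, 0], "hand": -1}

```text
time_s: 20.4
eef_pos: [657.0, 231.4, 104.9]
ee_rot: [-0.212, 0.784, 0.365, 0.454]
force: [-1.4, 0.2, 6.7]
grip_width: 0.173
grip_force: 39.7
```

Call:
arm_command:
  increments:
    - {"dr": [0, 0, 0], "offset": [0, 0, 0], "hand": 0}
    - {"dr": [0, 0, 0], "offset": [0, 0, 0], "hand": 0}
    - {"dr": [0, 0, 0], "offset": [0, 0, 0], "hand": 0}
    - {"dr": [0, 0, 0], "offset": [0, 0, 0], "hand": 0}
    - {"dr": [0, 0, 0], "offset": [0, 0, -0.15], "hand": 0}
    - {"dr": [0, 0, 0], "offset": [0, 0, -0.25], "hand": 0}
    - {"dr": [0, 0, 0], "offset": [0, 0, -0.35], "hand": 0}
    - {"dr": [0, 0, 0], "offset": [0, 0, -0.35], "hand": 0}

```text
time_s: 21.2
eef_pos: [581.7, 143.0, 169.8]
ee_rot: [-0.212, 0.785, 0.366, 0.453]
force: [0.1, -0.7, 0.7]
grip_width: 0.499
grip_force: 0.0
```

Call:
arm_command:
  increments:
    - {"dr": [0, 0, 0], "offset": [0.24, 0, -0.14], "hand": 0}
    - {"dr": [0, 0, 0], "offset": [0.24, 0, -0.14], "hand": 0}
    - {"dr": [0, 0, 0], "offset": [0.24, 0, -0.14], "hand": 0}
    - {"dr": [0, 0, 0], "offset": [0, 0, 0], "hand": 0}

```text
time_s: 21.6
eef_pos: [583.6, 142.9, 274.0]
ee_rot: [-0.209, 0.784, 0.367, 0.456]
force: [-0.1, -0.8, -0.2]
grip_width: 0.499
grip_force: 0.0
```

Run:
```python
from h import *
from rig import ctrl
s=ctrl.sense();print(s["time_s"],s["eef_pos"],s["joints"].round(3).tolist())
yw=1.35;xd=(np.cos(yw),np.sin(yw),0)
goto(s,[625,-146.6,230],(0,0,-1),xd,rpr=.12)
v=s["eef_pos"]
R=Rn.from_quat(np.roll(s["ee_rot"],-1));G=Rn.from_matrix(np.c_[xd,np.cross([0,0,-1],xd),[0,0,-1]])
w=(R.inv()*G).as_rotvec()/(np.pi/4);n=int(np.ceil(np.linalg.norm(w)/.12))
d=G.inv().apply(np.array([625,-146.6,230])-v)/120
check(s,[(n,w/n,[0,0,0]),(8,[0,0,0],d/8)])
```

```text
21.6 [583.62698827 142.89465547 273.99513936] [-0.326, 0.225, 1.856, 1.239, 1.022, -0.322]
rot rows 13 each [ 0.0251 -0.1007 -0.0421]
shift rows 8 each [-0.2848  0.1081  0.0458] total [-2.278  0.865  0.367]
[0.04 0.49 1.12 0.   1.53 0.26] [593. 139. 276.] maxstep 0.12 err 0.0
[-0.41  0.61  1.05  0.    1.48 -0.19] [ 634. -150.  232.] maxstep 0.06 err 0.0
```

Call:
arm_command:
  increments:
    - {"dr": [0.025, -0.1007, -0.0421], "offset": [0, 0, 0], "hand": 0}
    - {"dr": [0.025, -0.1007, -0.0421], "offset": [0, 0, 0], "hand": 0}
    - {"dr": [0.025, -0.1007, -0.0421], "offset": [0, 0, 0], "hand": 0}
    - {"dr": [0.025, -0.1007, -0.0421], "offset": [0, 0, 0], "hand": 0}
    - {"dr": [0.025, -0.1007, -0.0421], "offset": [0, 0, 0], "hand": 0}
    - {"dr": [0.025, -0.1007, -0.0421], "offset": [0, 0, 0], "hand": 0}
    - {"dr": [0.025, -0.1007, -0.0421], "offset": [0, 0, 0], "hand": 0}
    - {"dr": [0.025, -0.1007, -0.0421], "offset": [0, 0, 0], "hand": 0}

```text
time_s: 22.4
eef_pos: [582.5, 143.1, 268.6]
ee_rot: [-0.087, 0.814, 0.546, 0.179]
force: [-0.3, -0.3, 0.1]
grip_width: 0.498
grip_force: 0.0
```

Call:
arm_command:
  increments:
    - {"dr": [0.025, -0.1007, -0.0421], "offset": [0, 0, 0], "hand": 0}
    - {"dr": [0.025, -0.1007, -0.0421], "offset": [0, 0, 0], "hand": 0}
    - {"dr": [0.025, -0.1007, -0.0421], "offset": [0, 0, 0], "hand": 0}
    - {"dr": [0.025, -0.1007, -0.0421], "offset": [0, 0, 0], "hand": 0}
    - {"dr": [0.025, -0.1007, -0.0421], "offset": [0, 0, 0], "hand": 0}
    - {"dr": [0, 0, 0], "offset": [0, 0, 0], "hand": 0}

```text
time_s: 23.0
eef_pos: [582.7, 144.5, 268.0]
ee_rot: [-0.004, 0.78, 0.626, -0.003]
force: [0.6, -0.7, -0.3]
grip_width: 0.5
grip_force: 0.0
```

Call:
arm_command:
  increments:
    - {"dr": [0, 0, 0], "offset": [-0.285, 0.108, 0.046], "hand": 0}
    - {"dr": [0, 0, 0], "offset": [-0.285, 0.108, 0.046], "hand": 0}
    - {"dr": [0, 0, 0], "offset": [-0.285, 0.108, 0.046], "hand": 0}
    - {"dr": [0, 0, 0], "offset": [-0.285, 0.108, 0.046], "hand": 0}
    - {"dr": [0, 0, 0], "offset": [-0.285, 0.108, 0.046], "hand": 0}
    - {"dr": [0, 0, 0], "offset": [-0.285, 0.108, 0.046], "hand": 0}
    - {"dr": [0, 0, 0], "offset": [-0.285, 0.108, 0.046], "hand": 0}
    - {"dr": [0, 0, 0], "offset": [-0.285, 0.108, 0.046], "hand": 0}

```text
time_s: 23.8
eef_pos: [623.1, -148.1, 223.7]
ee_rot: [-0.004, 0.781, 0.624, -0.001]
force: [-0.0, 0.6, 0.7]
grip_width: 0.498
grip_force: 0.0
```

Call:
arm_command:
  increments:
    - {"dr": [0, 0, 0], "offset": [0, 0, 0], "hand": 0}
    - {"dr": [0, 0, 0], "offset": [0, 0, 0], "hand": 0}
    - {"dr": [0, 0, 0], "offset": [0, 0, 0], "hand": 0}

```text
time_s: 24.1
eef_pos: [623.3, -145.6, 224.6]
ee_rot: [-0.003, 0.781, 0.625, -0.002]
force: [1.4, 0.3, -0.1]
grip_width: 0.499
grip_force: 0.0
```

Run:
```python
from h import *
from rig import ctrl
s=ctrl.sense();c=ctrl.camera_info("wrist");im=ctrl.capture("wrist")[:,:,::-1].copy();cv2.imwrite("pics/w5.png",im)
print(s["time_s"],s["eef_pos"],s["ee_rot"])
M=np.array([638.7,-143.5,32]);u=np.array([np.cos(1.35),np.sin(1.35),0])
hsv=cv2.cvtColor(im,cv2.COLOR_BGR2HSV)
print(proj(c,[M+85*u,M+45*u,M,M-85*u]))
m=cv2.inRange(im,(60,110,150),(160,210,255));m=m&((hsv[...,1]>60)*255).astype(np.uint8)
n,lab,st,cen=cv2.connectedComponentsWithStats(m)
for i in np.argsort(-st[1:,4])[:4]+1:
    ys,xs=np.where(lab==i);r=cv2.minAreaRect(np.c_[xs,ys].astype(np.float32));print(st[i],r)
```

```text
24.1 [ 623.27876053 -145.63824487  224.56982897] [-0.00305058  0.78077481  0.62480289 -0.00165696]
[[335.71550389 110.85799865]
 [335.0681864  160.034445  ]
 [334.38751135 211.74505123]
 [333.22233497 300.26302691]]
[ 159    0   48   58 1716] ((178.92495727539062, 28.47842025756836), (66.35828399658203, 37.33736038208008), 72.34988403320312)
[ 98 161  72  68 711] ((123.0760498046875, 200.6940460205078), (89.70658111572266, 36.41226577758789), 40.52510452270508)
[328 238  10  64 437] ((332.4293212890625, 269.5492858886719), (8.133098602294922, 63.100433349609375), 1.9749338626861572)
[209 191  18  14  74] ((218.7651824951172, 199.87060546875), (7.291511058807373, 19.952739715576172), 47.29060745239258)
```

Run:
```python
from h import *
from rig import ctrl
c=ctrl.camera_info("wrist");im=cv2.imread("pics/w5.png")
for v in(140,180,220,250,280):print(v,im[v,322:348].astype(int).sum(1).tolist())
print("col333 top",[(v,im[v,335].tolist()) for v in range(104,122,2)]);print("bottom",[(v,im[v,333].tolist()) for v in range(292,312,2)])
s=ctrl.sense()
R=Rn.from_quat(np.roll(s["ee_rot"],-1)).as_matrix();print(R.round(4).tolist())
yw=1.35;goto(s,[638.7,-143.5,90],(0,0,-1),(np.cos(yw),np.sin(yw),0))
```

```text
140 [66, 63, 62, 67, 84, 89, 86, 73, 190, 244, 287, 309, 321, 204, 203, 215, 231, 223, 200, 192, 189, 173, 153, 134, 72, 63]
180 [61, 64, 71, 65, 71, 57, 79, 130, 147, 164, 184, 199, 205, 216, 221, 227, 223, 219, 210, 195, 181, 163, 82, 66, 60, 56]
220 [112, 60, 60, 57, 61, 108, 136, 159, 179, 195, 206, 217, 219, 221, 223, 218, 212, 199, 180, 159, 95, 55, 62, 60, 59, 52]
250 [130, 125, 129, 127, 171, 256, 297, 339, 362, 375, 383, 389, 387, 377, 362, 349, 314, 267, 213, 81, 112, 120, 119, 105, 118, 124]
280 [522, 524, 433, 221, 268, 310, 352, 363, 364, 378, 385, 379, 373, 360, 335, 288, 239, 183, 389, 516, 517, 521, 515, 509, 512, 506]
col333 top [(104, [90, 107, 119]), (106, [89, 106, 119]), (108, [95, 110, 122]), (110, [165, 174, 169]), (112, [111, 122, 124]), (114, [39, 60, 95]), (116, [4, 44, 98]), (118, [0, 46, 105]), (120, [0, 46, 111])]
bottom [(292, [70, 133, 175]), (294, [62, 123, 173]), (296, [60, 115, 174]), (298, [58, 115, 172]), (300, [58, 113, 171]), (302, [155, 168, 168]), (304, [167, 177, 170]), (306, [171, 176, 171]), (308, [175, 174, 169]), (310, [173, 175, 170])]
[[0.2188, 0.9758, -0.0063], [0.9758, -0.2187, 0.0023], [0.0009, -0.0066, -1.0]]
rot rows 1 each [-0.0084 -0.0011  0.0003]
shift rows 4 each [0.0109 0.0303 0.2808] total [0.044 0.121 1.123]
```

Call:
arm_command:
  increments:
    - {"dr": [-0.008, -0.001, 0.034], "offset": [0, 0, 0], "hand": 0}
    - {"dr": [0, 0, 0], "offset": [0.009, 0.031, 0.28], "hand": 0}
    - {"dr": [0, 0, 0], "offset": [0.009, 0.031, 0.28], "hand": 0}
    - {"dr": [0, 0, 0], "offset": [0.009, 0.031, 0.28], "hand": 0}
    - {"dr": [0, 0, 0], "offset": [0.009, 0.031, 0.28], "hand": 0}
    - {"dr": [0, 0, 0], "offset": [0, 0, 0], "hand": 0}
    - {"dr": [0, 0, 0], "offset": [0, 0, 0], "hand": 0}

```text
time_s: 24.85
eef_pos: [639.1, -145.6, 91.3]
ee_rot: [0.0, 0.789, 0.614, -0.0]
force: [-0.4, -0.9, 0.4]
grip_width: 0.5
grip_force: 0.0
```

Run:
```python
from h import *
from rig import ctrl
s=ctrl.sense();print(s["eef_pos"])
yw=1.323;goto(s,[638.6,-145.1,15],(0,0,-1),(np.cos(yw),np.sin(yw),0),spr=.12)
```

```text
[ 639.06961227 -145.63601785   91.27662869]
rot rows 1 each [ 0.0001  0.001  -0.0005]
shift rows 6 each [ 0.0006 -0.0008  0.1059] total [ 0.003 -0.005  0.636]
```

Call:
arm_command:
  increments:
    - {"dr": [0, 0, 0], "offset": [0, 0, 0.106], "hand": 0}
    - {"dr": [0, 0, 0], "offset": [0, 0, 0.106], "hand": 0}
    - {"dr": [0, 0, 0], "offset": [0, 0, 0.106], "hand": 0}
    - {"dr": [0, 0, 0], "offset": [0, 0, 0.106], "hand": 0}
    - {"dr": [0, 0, 0], "offset": [0, 0, 0.106], "hand": 0}
    - {"dr": [0, 0, 0], "offset": [0, 0, 0.106], "hand": 0}
    - {"dr": [0, 0, 0], "offset": [0, 0, 0], "hand": 0}
    - {"dr": [0, 0, 0], "offset": [0, 0, 0], "hand": 0}

```text
time_s: 25.65
eef_pos: [638.7, -146.1, 13.8]
ee_rot: [-0.0, 0.789, 0.614, -0.001]
force: [0.6, -0.2, 0.3]
grip_width: 0.496
grip_force: 0.0
```

Call:
arm_command:
  increments:
    - {"dr": [0, 0, 0], "offset": [0, 0, 0], "hand": -1}
    - {"dr": [0, 0, 0], "offset": [0, 0, 0], "hand": -1}
    - {"dr": [0, 0, 0], "offset": [0, 0, 0], "hand": -1}
    - {"dr": [0, 0, 0], "offset": [0, 0, 0], "hand": -1}
    - {"dr": [0, 0, 0], "offset": [0, 0, 0], "hand": -1}
    - {"dr": [0, 0, 0], "offset": [0, 0, 0], "hand": -1}
  grip_force: 80

```text
time_s: 26.25
eef_pos: [639.1, -146.2, 14.7]
ee_rot: [0.001, 0.789, 0.614, -0.0]
force: [-0.4, 0.1, 6.1]
grip_width: 0.132
grip_force: 78.1
```

Call:
arm_command:
  increments:
    - {"dr": [0, 0, 0], "offset": [0, 0, -0.3], "hand": -1}
    - {"dr": [0, 0, 0], "offset": [0, 0, -0.4], "hand": -1}
    - {"dr": [0, 0, 0], "offset": [0, 0, -0.4], "hand": -1}
    - {"dr": [0, 0, 0], "offset": [0, 0, -0.4], "hand": -1}
    - {"dr": [0, 0, 0], "offset": [0, 0, -0.4], "hand": -1}
    - {"dr": [0, 0, 0.14], "offset": [0, 0, 0], "hand": -1}
    - {"dr": [0, 0, 0.14], "offset": [0, 0, 0], "hand": -1}
    - {"dr": [0, 0, 0.14], "offset": [0, 0, 0], "hand": -1}

```text
time_s: 27.05
eef_pos: [638.8, -145.9, 241.7]
ee_rot: [-0.0, 0.88, 0.474, -0.001]
force: [-0.2, -0.1, -0.3]
grip_width: 0.134
grip_force: 78.2
```

Call:
arm_command:
  increments:
    - {"dr": [0, 0, 0.14], "offset": [0, 0, 0], "hand": -1}
    - {"dr": [0, 0, 0.14], "offset": [0, 0, 0], "hand": -1}
    - {"dr": [0, 0, 0.14], "offset": [0, 0, 0], "hand": -1}
    - {"dr": [0, 0, 0.14], "offset": [0, 0, 0], "hand": -1}
    - {"dr": [0, 0, 0.14], "offset": [0, 0, 0], "hand": -1}
    - {"dr": [0, 0, 0.14], "offset": [0, 0, 0], "hand": -1}
    - {"dr": [0, 0, 0.14], "offset": [0, 0, 0], "hand": -1}
    - {"dr": [0, 0, 0.14], "offset": [0, 0, 0], "hand": -1}

```text
time_s: 27.85
eef_pos: [638.8, -145.9, 241.5]
ee_rot: [0.0, 0.999, 0.054, -0.001]
force: [0.8, 0.0, -0.5]
grip_width: 0.13
grip_force: 78.0
```

Call:
arm_command:
  increments:
    - {"dr": [0, 0, 0.14], "offset": [0, 0, 0], "hand": -1}
    - {"dr": [0, 0, 0.14], "offset": [0, 0, 0], "hand": -1}
    - {"dr": [0, 0, 0.14], "offset": [0, 0, 0], "hand": -1}
    - {"dr": [0, 0, 0.106], "offset": [0, 0, 0], "hand": -1}
    - {"dr": [0, 0, 0], "offset": [0, 0, 0], "hand": -1}

```text
time_s: 28.35
eef_pos: [638.8, -145.9, 241.5]
ee_rot: [0.0, 0.989, -0.15, -0.001]
force: [-1.0, -0.6, -0.4]
grip_width: 0.132
grip_force: 78.0
```

Run:
```python
from h import *
from rig import ctrl
import pickle
s=ctrl.sense();print(s["time_s"],s["eef_pos"],s["ee_rot"],s["joints"].round(2).tolist())
yw=-.3;goto(s,[458,-180,235],(0,0,-1),(np.cos(yw),np.sin(yw),0))
_,c=pickle.load(open("w2.pkl","rb"))
f=lambda p:np.array(p)/3+[240-.3-4,150-.3-4]
def loc(p,z):
    X=unproj(c,f(p),z)[:2]-[434,-260];y=-.3;return np.round([X@[np.cos(y),np.sin(y)],X@[-np.sin(y),np.cos(y)]],1)
for n,p,z in [("prong+ in",(385,185),87),("prong+ in2",(360,235),87),("prong+ out",(428,208),87),("prong- in",(250,493),87),("prong- in2",(232,530),87),("prong- out",(288,520),87),
 ("slotfloor+ R",(356,190),48),("slotfloor- R",(236,455),48),("base L",(207,43),10),("base R",(437,135),10),("base L-",(67,418),10),("base R low",(278,492),10),("fork+ back left bottom?",(228,100),48),("post+L",(200,178),87),("post-L",(76,492),87),("post-R",(105,508),87)]:print(n,loc(p,z))
```

```text
28.35 [ 638.81070417 -145.87072722  241.49071112] [ 3.10426956e-04  9.88720090e-01 -1.49772891e-01 -7.54161526e-04] [-0.4, 0.61, 1.03, -0.0, 1.51, 1.47]
rot rows 1 each [ 0.0011  0.0018 -0.0009]
shift rows 5 each [-0.2711  0.1434  0.0108] total [-1.355  0.717  0.054]
prong+ in [ 54.9 -13.2]
prong+ in2 [ 40.7 -12.2]
prong+ out [ 53.4 -25.7]
prong- in [-36.3 -11.6]
prong- in2 [-48.4 -10.9]
prong- out [-40.1 -24.2]
slotfloor+ R [ 46.1 -13. ]
slotfloor- R [-43.   -9.9]
base L [67.4 41.8]
base R [ 66.6 -36.3]
base L- [-66.1  42.9]
base R low [-66. -34.]
fork+ back left bottom? [57.  30.5]
post+L [40.  31.2]
post-L [-52.9  32.8]
post-R [-54.6  23.9]
```

Call:
arm_command:
  increments:
    - {"dr": [0.001, 0.002, -0.001], "offset": [-0.271, 0.143, 0.011], "hand": -1}
    - {"dr": [0, 0, 0], "offset": [-0.271, 0.143, 0.011], "hand": -1}
    - {"dr": [0, 0, 0], "offset": [-0.271, 0.143, 0.011], "hand": -1}
    - {"dr": [0, 0, 0], "offset": [-0.271, 0.143, 0.011], "hand": -1}
    - {"dr": [0, 0, 0], "offset": [-0.271, 0.143, 0.011], "hand": -1}
    - {"dr": [0, 0, 0], "offset": [0, 0, 0], "hand": -1}
    - {"dr": [0, 0, 0], "offset": [0, 0, 0], "hand": -1}
    - {"dr": [0, 0, 0], "offset": [0, 0, 0], "hand": -1}

```text
time_s: 29.15
eef_pos: [458.9, -180.0, 235.3]
ee_rot: [0.0, 0.989, -0.148, 0.001]
force: [0.8, -0.1, -0.9]
grip_width: 0.131
grip_force: 78.1
```

Run:
```python
from h import *
from rig import ctrl
import pickle
ctrl.capture("wrist");s=ctrl.sense();c=ctrl.camera_info("wrist");im=ctrl.capture("wrist")[:,:,::-1].copy();cv2.imwrite("pics/w6.png",im);pickle.dump((s,c),open("w6.pkl","wb"))
print(s["time_s"],s["eef_pos"],s["ee_rot"])
P=place([432.8,-263.3,-.307],[(60,20,60),(-60,-20,60)]);uv=proj(c,P);print(uv)
u0,v0=(uv.mean(0)-[75,100]).astype(int);u0=min(max(u0,0),490);v0=min(max(v0,0),280);print(u0,v0)
cv2.imwrite("pics/w6c.png",cv2.resize(im[v0:v0+200,u0:u0+150],None,fx=3,fy=3,interpolation=cv2.INTER_CUBIC))
```

```text
29.2 [ 458.99292184 -179.86819309  235.12139063] [ 8.98532510e-05  9.88934709e-01 -1.48350566e-01  4.93127914e-04]
[[400.21713545 147.74765748]
 [435.98530858 287.09994764]]
343 117
```

View pics/w6c.png

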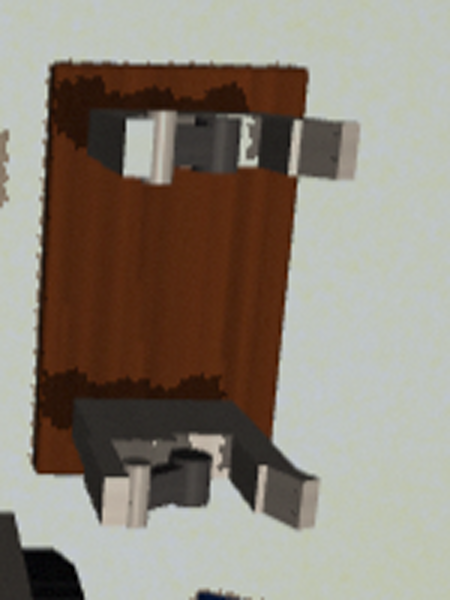

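Run:
```python
from h import *
import pickle
s,c=pickle.load(open("w6.pkl","rb"))
f=lambda l:np.array(l)/3+[343-.3,117-.3]
B=[(47,32.5,87),(-47,32.5,87)];b=[(139,148),(117,500)]
C=[(47,8,70),(-47,8,70)];d=[(219,145),(188,480)]
for o in(0,6.5):
    A=[(68,40+o,10),(68,-40+o,10),(-68,40+o,10)];print(o,fit(c,A,f([(52,65),(307,70),(35,472)]),[433,-262,-.3]))
p0=[433,-262,-.3]
print(fit(c,B,f(b),p0),fit(c,C,f(d),p0))
O=[432.8,-263.3];yw=-.303
def loc(p,z):
    X=unproj(c,f([p])[0],z)[:2]-O;return np.round([X@[np.cos(yw),np.sin(yw)],X@[-np.sin(yw),np.cos(yw)]],1)
for n,p,z in[("slotfl+ R",(258,150),48),("slotfl- R",(228,450),48),("strip+ L",(290,145),75),("strip- L",(258,487),75),("stripR+",(358,150),87),("stripR-",(318,500),87),("strip+L87",(290,145),87)]:print(n,loc(p,z))
goto(s,[432.8,-263.3,130],(0,0,-1),(np.cos(yw),np.sin(yw),0))
```

```text
0 (array([ 4.34730692e+02, -2.55751709e+02, -3.13059239e-01]), np.float64(1.8))
6.5 (array([ 4.32728883e+02, -2.61935782e+02, -3.13059239e-01]), np.float64(1.8))
(array([ 4.33207153e+02, -2.62434024e+02, -3.10465161e-01]), np.float64(0.2)) (array([ 4.33293350e+02, -2.61624777e+02, -3.22877914e-01]), np.float64(0.1))
slotfl+ R [44.4 -8. ]
slotfl- R [-45.1  -6.3]
strip+ L [47.5 -8.3]
strip- L [-46.9  -7.9]
stripR+ [ 47.  -21.6]
stripR- [-46.1 -20.6]
strip+L87 [48.2 -4.5]
rot rows 1 each [ 0.     -0.0013  0.0066]
shift rows 4 each [-2.000e-04  1.822e-01  2.190e-01] total [-0.001  0.729  0.876]
```

The last view shows both forks square-on. The post tops are at crop (139,148) and (117,500), the rollers at (219,145) and (188,480), and the slot floor is between roller and prong. The clip fits at (433.0, -262.4) with yaw -0.308.

Call:
arm_command:
  increments:
    - {"dr": [0, -0.001, 0.013], "offset": [0, 0, 0], "hand": -1}
    - {"dr": [0, 0, 0], "offset": [0, 0.18, 0.15], "hand": -1}
    - {"dr": [0, 0, 0], "offset": [0, 0.18, 0.15], "hand": -1}
    - {"dr": [0, 0, 0], "offset": [0, 0.18, 0.15], "hand": -1}
    - {"dr": [0, 0, 0], "offset": [0, 0.18, 0.15], "hand": -1}
    - {"dr": [0, 0, 0], "offset": [0, 0, 0.276], "hand": -1}
    - {"dr": [0, 0, 0], "offset": [0, 0, 0], "hand": -1}
    - {"dr": [0, 0, 0], "offset": [0, 0, 0], "hand": -1}

```text
time_s: 30.05
eef_pos: [432.3, -262.1, 130.6]
ee_rot: [-0.0, 0.988, -0.154, -0.0]
force: [0.8, 0.2, -0.4]
grip_width: 0.134
grip_force: 78.1
```

Call:
arm_command:
  increments:
    - {"dr": [0, 0, 0], "offset": [0, 0, 0], "hand": -1}
    - {"dr": [0, 0, 0], "offset": [0, 0, 0], "hand": -1}
    - {"dr": [0, 0, 0], "offset": [0, 0, 0], "hand": -1}

```text
time_s: 30.35
eef_pos: [432.3, -262.3, 131.0]
ee_rot: [0.001, 0.988, -0.154, 0.001]
force: [0.9, -0.5, -0.5]
grip_width: 0.132
grip_force: 78.1
```

Run:
```python
from h import *
from rig import ctrl
s=ctrl.sense();print(s["time_s"],s["eef_pos"],s["force"])
yw=-.308;goto(s,[433.0,-262.4,80],(0,0,-1),(np.cos(yw),np.sin(yw),0),spr=.1)
```

```text
30.35 [ 432.34460318 -262.2903876   131.0185623 ] [ 0.91070603 -0.45543569 -0.49383723]
rot rows 1 each [ 0.0011 -0.0019 -0.0013]
shift rows 5 each [ 0.0011 -0.0002  0.085 ] total [ 0.005 -0.001  0.425]
```

Call:
arm_command:
  increments:
    - {"dr": [0, 0, 0], "offset": [0.005, 0, 0.1], "hand": -1}
    - {"dr": [0, 0, 0], "offset": [0, 0, 0.1], "hand": -1}
    - {"dr": [0, 0, 0], "offset": [0, 0, 0.1], "hand": -1}
    - {"dr": [0, 0, 0], "offset": [0, 0, 0.1], "hand": -1}
    - {"dr": [0, 0, 0], "offset": [0, 0, 0], "hand": -1}

```text
time_s: 30.85
eef_pos: [431.7, -261.7, 80.0]
ee_rot: [-0.001, 0.988, -0.154, -0.002]
force: [1.1, -0.8, 0.3]
grip_width: 0.136
grip_force: 78.1
```

Call:
arm_command:
  increments:
    - {"dr": [0, 0, 0], "offset": [0, 0, 0.05], "hand": -1}
    - {"dr": [0, 0, 0], "offset": [0, 0, 0.05], "hand": -1}
    - {"dr": [0, 0, 0], "offset": [0, 0, 0], "hand": -1}
    - {"dr": [0, 0, 0], "offset": [0, 0, 0], "hand": -1}

```text
time_s: 31.25
eef_pos: [432.6, -262.5, 70.2]
ee_rot: [0.0, 0.988, -0.154, 0.0]
force: [-0.1, 0.6, 0.0]
grip_width: 0.133
grip_force: 78.1
```

Call:
arm_command:
  increments:
    - {"dr": [0, 0, 0], "offset": [0, 0, 0.03], "hand": -1}
    - {"dr": [0, 0, 0], "offset": [0, 0, 0.03], "hand": -1}
    - {"dr": [0, 0, 0], "offset": [0, 0, 0], "hand": -1}
    - {"dr": [0, 0, 0], "offset": [0, 0, 0], "hand": -1}

```text
time_s: 31.65
eef_pos: [432.5, -262.4, 62.8]
ee_rot: [0.0, 0.988, -0.154, -0.0]
force: [0.2, -0.4, -0.7]
grip_width: 0.135
grip_force: 78.1
```

Call:
arm_command:
  increments:
    - {"dr": [0, 0, 0], "offset": [0, 0, 0.035], "hand": -1}
    - {"dr": [0, 0, 0], "offset": [0, 0, 0], "hand": -1}

```text
time_s: 31.85
eef_pos: [432.6, -262.7, 58.5]
ee_rot: [0.0, 0.988, -0.154, 0.0]
force: [-0.1, -2.4, 1.5]
grip_width: 0.133
grip_force: 78.3
```

Call:
arm_command:
  increments:
    - {"dr": [0, 0, 0], "offset": [0, 0, 0.035], "hand": -1}
    - {"dr": [0, 0, 0], "offset": [0, 0, 0], "hand": -1}

```text
time_s: 32.05
eef_pos: [432.7, -262.9, 54.4]
ee_rot: [0.0, 0.988, -0.154, 0.0]
force: [-0.6, -4.6, 1.2]
grip_width: 0.132
grip_force: 78.4
```

Call:
arm_command:
  increments:
    - {"dr": [0, 0, 0], "offset": [0, 0, 0.035], "hand": -1}
    - {"dr": [0, 0, 0], "offset": [0, 0, 0], "hand": -1}

```text
time_s: 32.25
eef_pos: [432.6, -263.0, 50.0]
ee_rot: [0.001, 0.988, -0.154, 0.0]
force: [-0.6, -6.5, 0.9]
grip_width: 0.134
grip_force: 78.3
```

Call:
arm_command:
  increments:
    - {"dr": [0, 0, 0], "offset": [0, 0, 0.035], "hand": -1}
    - {"dr": [0, 0, 0], "offset": [0, 0, 0], "hand": -1}

```text
time_s: 32.45
eef_pos: [432.4, -262.9, 45.5]
ee_rot: [0.0, 0.988, -0.154, 0.0]
force: [-2.3, -7.5, -0.6]
grip_width: 0.133
grip_force: 78.2
```

Call:
arm_command:
  increments:
    - {"dr": [0, 0, 0], "offset": [0, 0, 0.035], "hand": -1}
    - {"dr": [0, 0, 0], "offset": [0, 0, 0], "hand": -1}

```text
time_s: 32.65
eef_pos: [432.2, -262.8, 41.1]
ee_rot: [0.0, 0.988, -0.154, -0.0]
force: [-2.0, -7.5, -2.0]
grip_width: 0.136
grip_force: 78.0
```

Call:
arm_command:
  increments:
    - {"dr": [0, 0, 0], "offset": [0, 0, 0.025], "hand": -1}
    - {"dr": [0, 0, 0], "offset": [0, 0, 0], "hand": -1}

```text
time_s: 32.85
eef_pos: [432.0, -261.5, 37.9]
ee_rot: [-0.001, 0.988, -0.154, -0.001]
force: [-0.2, -0.6, -0.3]
grip_width: 0.137
grip_force: 78.4
```

Call:
arm_command:
  increments:
    - {"dr": [0, 0, 0], "offset": [0, 0, 0.012], "hand": -1}
    - {"dr": [0, 0, 0], "offset": [0, 0, 0], "hand": -1}

```text
time_s: 33.05
eef_pos: [432.2, -261.7, 37.6]
ee_rot: [-0.001, 0.988, -0.154, -0.001]
force: [-2.9, 2.4, 6.4]
grip_width: 0.134
grip_force: 79.4
```

Call:
arm_command:
  increments:
    - {"dr": [0, 0, 0], "offset": [0, 0, 0.012], "hand": -1}
    - {"dr": [0, 0, 0], "offset": [0, 0, 0], "hand": -1}

```text
time_s: 33.25
eef_pos: [432.3, -261.8, 37.4]
ee_rot: [-0.0, 0.988, -0.154, -0.001]
force: [-8.4, 5.7, 21.8]
grip_width: 0.135
grip_force: 81.1
```

Call:
arm_command:
  increments:
    - {"dr": [0, 0, 0], "offset": [0, 0, -0.008], "hand": -1}
    - {"dr": [0, 0, 0], "offset": [0, 0, 0], "hand": 0}
    - {"dr": [0, 0, 0], "offset": [0, 0, 0], "hand": 0}
    - {"dr": [0, 0, 0], "offset": [0, 0, 0], "hand": 0}
    - {"dr": [0, 0, 0], "offset": [0, 0, 0], "hand": 0}
    - {"dr": [0, 0, 0], "offset": [0, 0, -0.1], "hand": 0}
    - {"dr": [0, 0, 0], "offset": [0, 0, -0.2], "hand": 0}
    - {"dr": [0, 0, 0], "offset": [0, 0, -0.3], "hand": 0}

```text
time_s: 34.05
eef_pos: [431.9, -261.9, 109.4]
ee_rot: [-0.001, 0.988, -0.154, -0.001]
force: [0.0, 0.1, 0.0]
grip_width: 0.497
grip_force: 0.0
```

Call:
arm_command:
  increments:
    - {"dr": [0, 0, 0], "offset": [0, 0, -0.35], "hand": 0}
    - {"dr": [0, 0, 0], "offset": [0, 0, -0.35], "hand": 0}
    - {"dr": [0, 0, 0], "offset": [0, 0, -0.35], "hand": 0}
    - {"dr": [0, 0, 0], "offset": [0, 0, 0], "hand": 0}
    - {"dr": [0, 0, 0], "offset": [0, 0, 0], "hand": 0}
    - {"dr": [0, 0, 0], "offset": [0, 0, 0], "hand": 0}

```text
time_s: 34.65
eef_pos: [432.1, -262.0, 234.1]
ee_rot: [-0.001, 0.988, -0.154, -0.001]
force: [-0.1, -0.5, 0.4]
grip_width: 0.498
grip_force: 0.0
```

Run:
```python
from h import *
from rig import ctrl
ctrl.capture("wrist");s=ctrl.sense();c=ctrl.camera_info("wrist");im=ctrl.capture("wrist")[:,:,::-1].copy();cv2.imwrite("pics/end_w.png",im)
t=ctrl.capture("top")[:,:,::-1];cv2.imwrite("pics/end_t.png",t)
print(s["time_s"],s["eef_pos"],s["force"])
O=[433.0,-262.4,-.308]
for n,l in dict(tip=(85,0,55),m4=(25,0,55),mid=(0,0,55),m2=(-25,0,55),tail=(-85,0,55),jb=(47,8,73),ja=(-47,8,73)).items():
    u,v=proj(c,place(O,[l]))[0];
    if v<478:print(n,np.round((u,v),1),im[int(v),int(u)-20:int(u)+21].astype(int).sum(1)[::2].tolist())
u=int(proj(c,place(O,[(0,0,55)]))[0][0])
for v in range(60,440,10):print((v,im[v,u].tolist()),end=" ")
# undisturbed objects: compare top images
a=cv2.imread("pics/top0.png").astype(int)
for n,(x,y) in dict(jar=(269,141),pw=(319,152),bowl=(166,196),stick=(312,215)).items():
    print(n,np.abs(a[y-15:y+16,x-20:x+21]-t[y-15:y+16,x-20:x+21]).mean().round(1))
```

```text
34.7 [ 432.08856534 -262.05020077  233.91730065] [-0.11205519 -0.25736573  0.70662298]
tip [316.2 112.9] [550, 547, 537, 546, 546, 432, 322, 329, 451, 176, 215, 240, 542, 541, 536, 544, 545, 542, 538, 544, 552]
m4 [316.3 188.2] [68, 66, 53, 54, 57, 64, 149, 182, 212, 229, 246, 236, 219, 182, 83, 66, 78, 70, 65, 62, 63]
mid [316.3 217.5] [65, 68, 68, 60, 58, 53, 130, 188, 217, 236, 240, 232, 216, 177, 136, 138, 142, 128, 119, 120, 132]
m2 [316.3 245.6] [62, 63, 59, 80, 69, 64, 181, 301, 377, 400, 420, 401, 371, 290, 73, 71, 69, 89, 78, 119, 134]
tail [316.3 308.6] [551, 551, 552, 545, 551, 549, 555, 335, 339, 369, 385, 363, 309, 479, 558, 555, 546, 544, 550, 546, 543]
jb [306.  162.8] [195, 102, 80, 86, 81, 87, 83, 79, 86, 91, 98, 94, 91, 80, 54, 226, 224, 205, 193, 156, 269]
ja [306.8 276.4] [215, 166, 82, 88, 133, 151, 157, 154, 151, 177, 198, 177, 154, 113, 389, 420, 398, 351, 279, 544, 222]
(60, [164, 183, 177]) (70, [165, 184, 179]) (80, [171, 185, 180]) (90, [176, 185, 179]) (100, [179, 186, 181]) (110, [105, 130, 160]) (120, [4, 70, 150]) (130, [15, 81, 163]) (140, [18, 93, 141]) (150, [19, 91, 141]) (160, [18, 91, 140]) (170, [41, 80, 122]) (180, [41, 80, 123]) (190, [42, 80, 123]) (200, [41, 81, 122]) (210, [41, 81, 124]) (220, [42, 81, 125]) (230, [38, 78, 121]) (240, [79, 153, 184]) (250, [80, 153, 184]) (260, [80, 152, 183]) (270, [81, 152, 182]) (280, [81, 153, 185]) (290, [81, 154, 184]) (300, [79, 150, 184]) (310, [166, 175, 182]) (320, [178, 187, 182]) (330, [173, 186, 180]) (340, [178, 187, 181]) (350, [172, 186, 181]) (360, [170, 186, 179]) (370, [42, 25, 19]) (380, [159, 66, 20]) (390, [156, 63, 18]) (400, [83, 31, 7]) (410, [81, 29, 5]) (420, [8, 4, 8]) (430, [7, 6, 5]) jar 1.2
pw 1.2
bowl 1.2
stick 1.5
```

Run:
```python
from h import *
from rig import ctrl
t=cv2.imread("pics/end_t.png");c=ctrl.camera_info("top");a=cv2.imread("pics/top0.png")
for n,x,y,z in(("mop",497,260,155),("pt",646,219,140),("pt tip",646,219,175),("pt handle",646,219,95)):
    u,v=proj(c,[[x,y,z]])[0].round().astype(int);print(n,u,v,"now",t[v,u-6:u+7].sum(1,dtype=int).tolist(),"before",a[v,u-6:u+7].sum(1,dtype=int).tolist())
ok=ctrl.sense();print(ok["time_s"],ok["force"])
```

```text
mop 192 229 now [277, 281, 290, 282, 278, 270, 234, 207, 170, 127, 155, 272, 334] before [451, 453, 452, 452, 451, 454, 448, 450, 450, 453, 451, 446, 417]
pt 214 166 now [401, 269, 151, 153, 175, 156, 111, 119, 191, 318, 431, 453, 453] before [448, 446, 448, 446, 447, 448, 450, 447, 447, 447, 446, 448, 452]
pt tip 210 161 now [449, 422, 280, 154, 131, 123, 125, 189, 312, 403, 443, 452, 450] before [449, 442, 438, 445, 447, 447, 445, 449, 440, 446, 450, 443, 446]
pt handle 219 172 now [349, 190, 68, 29, 47, 51, 33, 38, 66, 97, 136, 160, 208] before [448, 438, 414, 361, 278, 205, 158, 129, 128, 128, 129, 153, 219]
34.8 [-0.92543305 -0.93400113 -0.31525303]
```

Both brushes stand in their cups, the burnisher is home, and nothing else has moved.

```bash
python3 -c "
from rig import ctrl
print(ctrl.finish_job())"
```

```text
the job is handed in; nothing more can be done
None
```

The job is handed in at about 35 s: the mop brush stands in the square cup, the pointed brush in the round cup, and the burnisher sits fully home in the clip with both jaws closed over it, about 2 mm off centre along the slot; the stick, jar, bowl and paperweight did not move.

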